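Make up two tooling kits

TASK

Make up two tooling kits from the stock on the bench. In the green tray: the dark die ring flat in the larger square pocket (the one nearer the robot), the cone punch upright in the smaller square pocket beside it, and the long bolt in the long slot. In the yellow tray: the stepped plug upright in the pocket and the short bolt in the short slot. Everything lies fully down in its own pocket; leave the light grey ring where it is.

Things in the scene. Friction and masses are not known exactly. Their poses are not given: they have to be found in the camera images.
- green_tray: Green kit tray, a plate 160 mm (its x) by 132 mm (its y). Fixed to the bench. Origin: centre of its underside, z up. Top face 10 mm above the bench, the pockets are 6 mm deep (floors, lined dark, 4 mm above the bench). Pocket centres in its own frame (mm): bolt slot (0, 41.5), 138 along x by 38 along y; ring pocket (-36.5, -21.5), 76 by 76; punch pocket (42, -21.5), 65 by 65.
- yellow_tray: Yellow kit tray, a plate 100 mm (its x) by 132 mm (its y). Fixed to the bench. Origin: centre of its underside, z up. Top face 10 mm above the bench, the pockets are 6 mm deep (floors, lined dark, 4 mm above the bench). Pocket centres in its own frame (mm): bolt slot (0, 41.5), 83 along x by 38 along y; plug pocket (0, -21.5), 72 along x by 76 along y.
- long_bolt: Long steel bolt with its nut run on at the end: 120 mm over all, 22 mm across the flats of head and nut, 14 mm shank free between them (head 9 mm, nut 11 mm long), lying level. Origin on its axis, half way along, 11 mm above what it lies on; x along the bolt, head at -x. About 0.12 kg. Take it across the bare shank.
- short_bolt: Short steel bolt with its nut run on at the end: 65 mm over all, 22 mm across the flats of head and nut, 14 mm shank free between them (head 9 mm, nut 11 mm long), lying level. Origin on its axis, half way along, 11 mm above what it lies on; x along the bolt, head at -x. About 0.12 kg. Take it across the bare shank.
- dark_ring: Dark, nearly black flat die ring, 60 mm outside diameter, 16 mm high, with a narrow bore. Origin: centre of its underside, z up. About 0.3 kg.
- cone_punch: Reddish-brown cone punch, 56 mm high: base 49 mm in diameter, body tapering from about 18 to 42 mm height, on top a round stem 20 mm in diameter from 42 to 56 mm height. Origin: centre of its underside, z up. About 0.22 kg. Take it by the stem.
- step_plug: Grey stepped plug: base 55 mm diameter and 21 mm high, on it a round spigot 35 mm in diameter up to 48 mm. Origin: centre of its underside, z up. About 0.4 kg. Take it by the spigot.
- light_ring: Light grey die ring, 68 mm outside diameter, 22 mm high, with a wide bore. Origin: centre of its underside. It belongs to no kit and stays where it lies.
Mind the look-alikes: they are no part of the job. Leave any pink look-alike of the dark_ring alone.

How it is judged:
By the outcome, as a careful person would: the job done as asked, in the order asked, and still so for the second after the job is handed in, with the robot touching nothing.
It also fails if it takes over 115 s, if anything falls off the work surface, if the arm or the gripper's body presses on something with over 40 N, if the wrist force passes 120 N, or if a joint passes its speed limit or range.

ROBOT

A 6-joint arm with a two-finger parallel gripper is mounted at the origin on a cart in front of the work surface, level with it; the furniture and walls round the work are solid. World frame = base frame: x ahead of the robot, y to its left, z up, the work surface at z = 0. Lengths are in m, angles in rad, forces in N, time in s.
With the tool pointing down it reaches from about 0.375 to 0.975 m from the base axis. Payload 3.8 kg.
Tool frame: the origin (TCP) lies on the centre line of the jaws, within the pads' length; the fingertips stand 8 mm ahead of it and the grasp point (between the pads) lies 11 mm behind it; z points along the fingers, y is the direction in which the jaws open and shut (so a half turn about z gives the same grasp; the last joint's range is limited). The gripper opens to 85 mm and grips with 20 to 120 N. Pads are 22 mm wide; open, the fingers measure 114 mm over their backs; the gripper's body (76 mm by 85 mm) begins 54 mm behind the grasp point. The pads swing forward as they close: fully open they stand 13 mm farther back than shut.
Start: joints at [1.292, 0.264, 1.604, -0, 1.274, -0.037], TCP at [0.162, 0.655, 0.239] pointing down, gripper open.
Joint ranges: [-2.63, 2.63], [-0.94, 2.18], [0.31, 2.57], [-1.31, 4.45], [0, 2.66], [-2.55, 2.55]. Speed limits (rad/s): [2.57, 2.57, 3.14, 3.14, 3.14, 3.14].

INTERFACE

Orientations are given as a rotation vector (axis times angle).
In Python, from workcell import * gives the robot as it stands.
- The arm moves only by the tool play_rows, never from a script. Its arguments are lists of equal length, an entry for each row: "slide": the shift along the tool's x, y, z in cm, a list of three; "delta_rot": the turn, a rotation vector about the tool's x, y, z in rad, a list of three. In form: {"slide": [[x, y, z], ...], "delta_rot": [[wx, wy, wz], ...]}. A call has 1 to 12 rows; each row is the pose to reach, as a shift and turn from the pose measured when the call began, along the tool's axes at that moment; what a row does not reach only later rows make up. A row lasts 1/12 s, in which the tool goes at most 41.7 mm and 7.16 degrees, less where a joint would pass 70% of its speed; a pose out of reach is approached as far as the arm can. A call with a gripper value outside its range is refused whole. "hand" is the opening, from 0 (shut) to 1 (fully open), set as the call begins (left out, the last holds). The fingers move at their own pace and stop on an object; "force" is the grip in N (left out, the last holds). Time passes only in rows, so rows that repeat a pose let the fingers close. It gives the time, the measured TCP pose, the force and the opening at its end, in the units of the state.
- read_state(): the state, without advancing time (a new reading comes with each control period).
- read_camera(name): name is "side" or "top" or "wrist"; returns a dict with "image" (400x640x3 uint8, red, green, blue), "depth" (400x640 float32, m along the optical axis (not along the pixel's ray), 0 where there is no reading), "fovy" (degrees; the focal length in pixels is half the picture's height over the tangent of half this angle, whatever the lens; pixels are square), "cx", "cy" (the principal point, pixels), "k1" (the pictures are not rectified: a ray, as slopes to the right and down, at radius r is drawn at 1 + k1 r^2 times it, then the intrinsics apply), "world_from_camera" (4x4, takes a point from camera to world coordinates); the wrist camera has in their place "hand_eye" (4x4, takes a point from camera to tool coordinates, whose origin is the TCP and whose axes are the flange's). Camera axes: x right, y up, looking along -z (the intrinsics and any distortion apply to the point x, -y, -z); pixel columns grow to the right and rows downward; lengths in m; the calibration is good to about 2 mm. A picture is of the moment at which its call begins: read the wrist's pose just before it.
- finish_job(): hands the job in, once; it reports no verdict.
Trained networks look in a picture, given as the dict that the camera call returned (one of the last four; its "shot" number tells which), for a name from the list of things; names that differ only in an ending like _2 or _b are one class to them, and where a whole thing is asked for, a point or a joint stands for the part that bears it (a point fixed in the world has none). Each returns a list of dicts, best first, with "conf" (0 to 1); they miss things now and then, are a little off and sometimes report something else, mostly with a low value. They report only what shows in the picture. A call takes as long as a camera call. They do not tell look-alikes from the thing itself.
- spot_in(target, picture): "bbox" ([centre column, centre row, width, height] in pixels, round what is visible of it).
- landmark_of(target, picture): "at" ([column, row] in pixels: a listed point, or the origin of a listed thing).
The state is a dict: "time": time; "q": joint angles; "joint_vel": joint speeds; "joint_torque": joint torques, N m; "tool_pos": TCP position; "tcp_rot": TCP orientation; "wrist_force": force on the tool from outside, world axes, zero at the start; "torque": the same for the moment, N m; "width": opening from 0.0 (shut) to 1.0 (fully open).
Only numpy, scipy, OpenCV 4.12 (cv2) and the standard library are available. Lean on these libraries where they do the work, as an engineer would, in place of code of your own. Each camera call takes 0.05 s, during which the arm holds its last target.

## Working session

There is one attempt and no reset: what is moved stays moved. The work goes in short steps, Python scripts to look and compute and a tool call to move; the robot and the scene stay as the last step left them, time stands still between calls to the robot, and variables do not carry over. Pictures are saved under pics/ and viewed, and the job is handed in when it is done.

Besides the shell and the picture viewer there is one more tool, called after ">>>" by a JSON object that holds its "method" and its "body", one argument or row to a line. play_rows: Moves the arm, as the interface text tells. Its arguments: {"type":"object","properties":{"slide":{"type":"array"},"delta_rot":{"type":"array"},"hand":{"type":"number"},"force":{"type":"number"}},"required":["slide","delta_rot"]}

```bash
ls; mkdir -p pics; cat > h.py <<'E'
from workcell import *
import numpy as np, cv2
from scipy.spatial.transform import Rotation as R
def save(n,im): cv2.imwrite('pics/'+n+'.png',cv2.cvtColor(im,cv2.COLOR_RGB2BGR))
def cam(name):
    s=read_state(); c=read_camera(name)
    if 'hand_eye' in c:
        T=np.eye(4);T[:3,:3]=R.from_rotvec(s['tcp_rot']).as_matrix();T[:3,3]=s['tool_pos'];c['W']=T@np.array(c['hand_eye'])
    else: c['W']=np.array(c['world_from_camera'])
    return c
def rays(c,uv):
    uv=np.array(uv,float).reshape(-1,2); f=200/np.tan(np.radians(c['fovy'])/2)
    p=np.stack([(uv[:,0]-c['cx'])/f,(uv[:,1]-c['cy'])/f],1)
    q=p.copy()
    for _ in range(30): q=p/(1+c['k1']*(q**2).sum(1,keepdims=True))
    return np.c_[q[:,0],-q[:,1],-np.ones(len(q))]
def onz(c,uv,z):
    d=rays(c,uv)@c['W'][:3,:3].T; o=c['W'][:3,3]
    return o+d*((z-o[2])/d[:,2])[:,None]
def cloud(c):
    vv,uu=np.mgrid[0:400,0:640]
    d=rays(c,np.stack([uu.ravel(),vv.ravel()],1))*c['depth'].reshape(-1,1)
    P=d@c['W'][:3,:3].T+c['W'][:3,3]
    P[c['depth'].ravel()==0]=np.nan
    return P.reshape(400,640,3)
E
python3 - <<'E'
from h import *
for n in ['top','side','wrist']:
    c=cam(n); save(n+'0',c['image']); print(n,c['fovy'],c['cx'],c['cy'],c['k1'],c['W'].round(3).tolist())
    np.savez('pics/'+n+'0.npz',**{k:v for k,v in c.items()})
print(read_state())
E
```

```text
pics
top 43.613269254944385 320.3524957486961 203.18122450652427 -0.04325411734350363 [[-0.022, 0.99, -0.143, 0.373], [-1.0, -0.024, -0.013, -0.161], [-0.017, 0.142, 0.99, 1.404], [0.0, 0.0, 0.0, 1.0]]
side 57.707337563990045 314.4442457041768 199.240675726032 0.001921424341918919 [[-0.999, -0.021, 0.037, 0.619], [0.043, -0.357, 0.933, 0.624], [-0.007, 0.934, 0.358, 0.345], [0.0, 0.0, 0.0, 1.0]]
wrist 67.69581322927759 318.53997529863886 198.7548807197777 -0.01919456233243605 [[0.239, -0.938, -0.252, 0.098], [0.971, 0.23, 0.065, 0.67], [-0.003, -0.261, 0.965, 0.372], [0.0, 0.0, 0.0, 1.0]]
{'time': 0.15, 'q': array([ 1.29211910e+00,  2.64619836e-01,  1.60504358e+00,  3.41807004e-05,
        1.27368198e+00, -3.68934182e-02]), 'joint_vel': array([ 1.49023433e-04, -1.83545843e-03, -6.96431855e-03,  9.10662719e-04,
       -2.70013726e-03, -5.68493612e-06]), 'joint_torque': array([ 2.13098783e-04, -5.15907061e+01, -3.67959416e+01, -8.28915859e-05,
        8.02719063e-03,  5.63231637e-06]), 'tool_pos': array([0.16145745, 0.65485252, 0.23823026]), 'tcp_rot': array([-3.78847090e-01, -3.11835515e+00,  2.71068053e-03]), 'wrist_force': array([ 0.78495348, -1.0164567 ,  0.59521658]), 'torque': array([-0.0432752 ,  0.02033661,  0.00882578]), 'width': 0.9972120287173015}
```

View pics/top0.png

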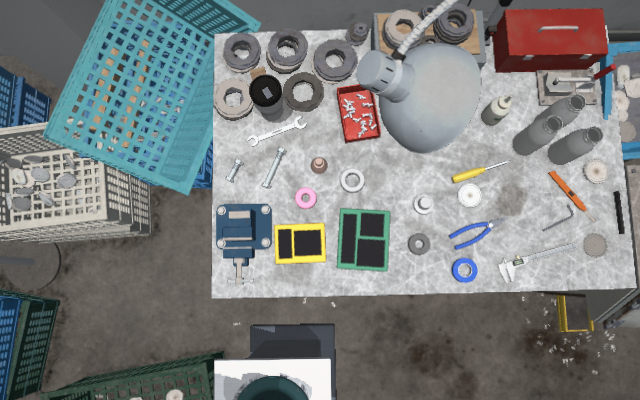

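View pics/side0.png

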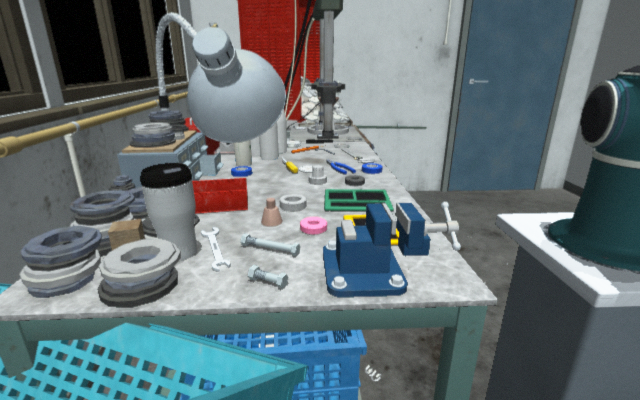

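View pics/wrist0.png

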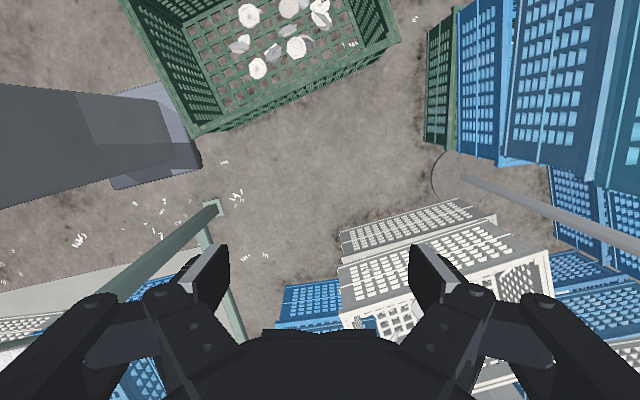

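The top view shows the green tray at (363,239), the yellow tray at (300,244), the dark ring at (418,243), pink ring at (305,197), light ring at (351,180), plug at (423,203), punch at (319,164), long bolt at (273,167) and short bolt at (233,170). Next I'll measure these coarsely.

```bash
python3 - <<'E'
from h import *
c=dict(np.load('pics/top0.npz')); c={k:(v if v.ndim else v.item()) for k,v in c.items()}
pts=dict(dark=((418,243),.016),pink=((305,197),.016),light=((351,180),.022),plug=((423,203),.048),punch=((319,164),.056),lb=((273,167),.014),sb=((233,170),.014),green=((363,239),.01),yellow=((300,244),.01))
for k,(uv,z) in pts.items(): print(k,onz(c,uv,z).round(3)[0], cloud(c)[uv[1],uv[0]].round(3))
P=cloud(c)
for k,(u,v) in dict(lamp=(430,110),lamphead=(378,68),vise=(240,225),vise2=(265,212),visel=(238,265),cup=(265,90)).items(): print(k,P[v,u].round(3))
x=cv2.resize(c['image'][130:280,205:455],None,fx=3.2,fy=3.2,interpolation=cv2.INTER_CUBIC); save('top0z',x)
s=dict(np.load('pics/side0.npz')); s={k:(v if v.ndim else v.item()) for k,v in s.items()}
PS=cloud(s); m=(PS[...,0]>.3)&(PS[...,0]<.8)&(abs(PS[...,1])<.4)
print('lamp low', PS[80:140,190:280].reshape(-1,3)[[0,1000,3000,5000]].round(3))
E
```

```text
dark [ 0.455 -0.411  0.016] [ 0.456 -0.413  0.001]
pink [ 0.592 -0.1    0.016] [ 0.594 -0.099  0.004]
light [ 0.636 -0.23   0.022] [ 0.64  -0.231 -0.001]
plug [ 0.562 -0.424  0.048] [ 0.562 -0.423  0.052]
punch [ 0.677 -0.142  0.056] [ 0.677 -0.142  0.056]
lb [ 0.681 -0.01   0.014] [ 0.679 -0.011  0.02 ]
sb [0.675 0.104 0.014] [0.673 0.103 0.022]
green [ 0.47  -0.259  0.01 ] [ 0.471 -0.259  0.006]
yellow [ 0.46  -0.083  0.01 ] [ 0.461 -0.083  0.006]
lamp [ 0.723 -0.39   0.355]
lamphead [ 0.798 -0.275  0.413]
vise [0.511 0.073 0.074]
vise2 [0.551 0.012 0.025]
visel [0.404 0.077 0.085]
cup [ 0.852 -0.007  0.166]
lamp low [[   nan    nan    nan]
 [ 0.862 -0.321  0.276]
 [ 0.814 -0.297  0.225]
 [ 0.772 -0.316  0.167]]
```

View pics/top0z.png

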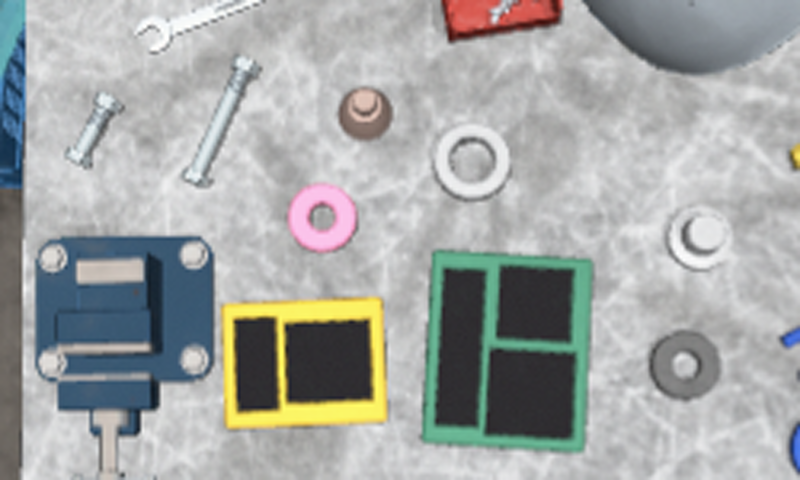

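```bash
cat >> h.py <<'E'
def go(p,phi=None,s=None):
    "print slide (cm) and rotz to reach world TCP p, tool y at phi deg, pointing down"
    s=s or read_state(); M=R.from_rotvec(s['tcp_rot']).as_matrix()
    cur=np.degrees(np.arctan2(M[1,1],M[0,1])); phi=cur if phi is None else phi
    f=np.radians(phi); y=np.array([np.cos(f),np.sin(f),0]); z=np.array([0,0,-1.]); T=np.c_[np.cross(y,z),y,z]
    d=M.T@(np.array(p)-s['tool_pos'])*100; r=R.from_matrix(M.T@T).as_rotvec()
    print('t',round(s['time'],2),'phi',cur.round(1),'slide',d.round(2).tolist(),'rot',r.round(3).tolist(),'rows',max(np.linalg.norm(d)/4.17,np.degrees(np.linalg.norm(r))/7.16).__round__(1))
E
python3 - <<'E'
from h import *
go([.45,.35,.3],10);go([.54,-.15,.30],-90)
c=dict(np.load('pics/wrist0.npz')); c={k:(v if v.ndim else v.item()) for k,v in c.items()}
c['W']=c['hand_eye'];P=cloud(c)
print(c['hand_eye'].round(4).tolist())
# fingertips
for (u,v) in [(210,255),(225,255),(222,285),(195,290),(205,280),(430,255),(415,255),(418,285),(440,285)]: print(u,v,P[v,u].round(4))
E
```

```text
t 0.15 phi 76.1 slide [-35.31, -22.7, -6.14] rot [-0.002, 0.001, 1.154] rows 10.2
t 0.15 phi 76.1 slide [-56.02, -69.09, -6.06] rot [-0.0, 0.003, 2.9] rows 23.2
[[0.0005, 0.9654, 0.2607, 0.0648], [1.0, -0.0007, 0.0006, -0.0008], [0.0008, 0.2607, -0.9654, -0.1344], [0.0, 0.0, 0.0, 1.0]]
210 255 [ 0.0104 -0.0457 -0.022 ]
225 255 [ 0.0046 -0.0435 -0.0101]
222 285 [-0.0068 -0.0438 -0.0167]
195 290 [ 0.0074 -0.0437 -0.0433]
205 280 [ 0.0066 -0.0432 -0.0352]
430 255 [ 0.0102  0.0454 -0.0214]
415 255 [ 0.0068  0.0416 -0.0145]
418 285 [-0.0044  0.0421 -0.0204]
440 285 [ 0.0088  0.0415 -0.0423]
```

>>> {"method": "play_rows", "body": {
  "slide": [
    [-35.3,-22.7,-6.1],
    [-35.3,-22.7,-6.1],
    [-35.3,-22.7,-6.1],
    [-35.3,-22.7,-6.1],
    [-35.3,-22.7,-6.1],
    [-35.3,-22.7,-6.1],
    [-35.3,-22.7,-6.1],
    [-56,-69,-6.1],
    [-56,-69,-6.1],
    [-56,-69,-6.1],
    [-56,-69,-6.1],
    [-56,-69,-6.1]
  ],
  "delta_rot": [
    [0,0,2.9],
    [0,0,2.9],
    [0,0,2.9],
    [0,0,2.9],
    [0,0,2.9],
    [0,0,2.9],
    [0,0,2.9],
    [0,0,2.9],
    [0,0,2.9],
    [0,0,2.9],
    [0,0,2.9],
    [0,0,2.9]
  ],
  "hand": 1,
  "force": 50
}}

```text
time: 1.15
tool_pos: [0.4201, 0.2442, 0.2872]
tcp_rot: [2.408, 2.016, -0.001]
wrist_force: [0.4, -0.7, -0.6]
width: 0.998
```

```bash
python3 - <<'E'
from h import *
go([.54,-.15,.30],-90);print(read_state()['q'])
E
```

```text
t 1.15 phi -10.1 slide [-36.69, 18.73, -1.23] rot [0.001, 0.001, 1.394] rows 11.2
[ 4.76101207e-01 -1.27400823e-01  1.93243217e+00 -1.35224331e-03
  1.33674914e+00  6.53186772e-01]
```

>>> {"method": "play_rows", "body": {
  "slide": [
    [-36.7,18.7,-1.2],
    [-36.7,18.7,-1.2],
    [-36.7,18.7,-1.2],
    [-36.7,18.7,-1.2],
    [-36.7,18.7,-1.2],
    [-36.7,18.7,-1.2],
    [-36.7,18.7,-1.2],
    [-36.7,18.7,-1.2],
    [-36.7,18.7,-1.2],
    [-36.7,18.7,-1.2],
    [-36.7,18.7,-1.2],
    [-36.7,18.7,-1.2]
  ],
  "delta_rot": [
    [0,0,1.394],
    [0,0,1.394],
    [0,0,1.394],
    [0,0,1.394],
    [0,0,1.394],
    [0,0,1.394],
    [0,0,1.394],
    [0,0,1.394],
    [0,0,1.394],
    [0,0,1.394],
    [0,0,1.394],
    [0,0,1.394]
  ]
}}

```text
time: 2.15
tool_pos: [0.5396, -0.1522, 0.299]
tcp_rot: [3.141, -0.012, -0.001]
wrist_force: [-0.2, 0.5, -0.8]
width: 1.0
```

```bash
python3 - <<'E'
from h import *
s=read_state();print(s['tool_pos'],s['joint_vel'].round(3),s['q'].round(3))
c=cam('wrist'); save('w1',c['image']);np.savez('pics/w1.npz',**{k:v for k,v in c.items()})
for n in ['green_tray','yellow_tray','long_bolt','short_bolt','dark_ring','cone_punch','step_plug','light_ring']:
    print(n,[(round(r['conf'],2),np.round(r['at'],1)) for r in landmark_of(n,c)[:3]])
E
```

```text
[ 0.53962848 -0.15223693  0.29903646] [ 0.047 -0.022  0.027  0.014  0.011  0.155] [-3.190e-01  1.600e-02  1.775e+00 -1.000e-03  1.351e+00  1.260e+00]
green_tray [(0.73, array([386.8, 209.9]))]
yellow_tray [(0.92, array([269.9, 212.9])), (0.18, array([306.5,  58.5]))]
long_bolt [(0.98, array([212. ,  60.1]))]
short_bolt [(0.95, array([124.3,  67.3]))]
dark_ring [(0.82, array([490.2, 218. ])), (0.76, array([282.8, 127. ]))]
cone_punch [(0.95, array([307.7,  57.2]))]
step_plug [(0.69, array([508.7, 147.5]))]
light_ring [(0.63, array([376.2,  96.3]))]
```

View pics/w1.png

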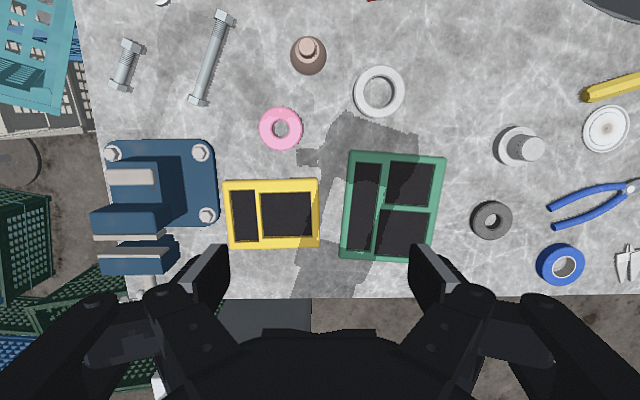

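The wrist view shows everything: green tray ~(392,205), yellow tray (271,213), dark ring (491,220), plug (520,147), punch (308,55), bolts (210,57) and (127,64).

```bash
cat > m.py <<'E'
from h import *
c=dict(np.load('pics/w1.npz')); c={k:(v if v.ndim else v.item()) for k,v in c.items()}
im=c['image']; hsv=cv2.cvtColor(im,cv2.COLOR_RGB2HSV); P=cloud(c)
def ang(b):
    e=[b[1]-b[0],b[2]-b[1]]; return [(round(float(np.linalg.norm(v))*1000,1),round(float(np.degrees(np.arctan2(v[1],v[0]))),1)) for v in e]
def trayfit(mask,roi,nm):
    u0,u1,v0,v1=roi; m=np.zeros((400,640),np.uint8); m[v0:v1,u0:u1]=mask[v0:v1,u0:u1]
    vv,uu=np.nonzero(m); w=onz(c,np.c_[uu,vv],.01)[:,:2]
    r=cv2.minAreaRect((w*1000).astype(np.float32)); print(nm,np.round(r[0],1),ang(cv2.boxPoints(r)/1000))
trayfit(cv2.inRange(hsv,(65,80,40),(90,255,255)),(330,455,140,270),'green')
trayfit(cv2.inRange(hsv,(20,120,80),(32,255,255)),(215,325,170,255),'yellow')
def obj(roi,zlo,nm,zhi=.1):
    u0,u1,v0,v1=roi; Q=P[v0:v1,u0:u1].reshape(-1,3); k=(Q[:,2]>zlo)&(Q[:,2]<zhi); Q=Q[k]
    r=cv2.minAreaRect((Q[:,:2]*1000).astype(np.float32)); e=cv2.minEnclosingCircle((Q[:,:2]*1000).astype(np.float32))
    print(nm,len(Q),'zmax',np.percentile(Q[:,2],98).round(4),'rect',np.round(r[0],1),ang(cv2.boxPoints(r)/1000),'circ',np.round(e[0],1),round(2*e[1],1),'med',(np.median(Q,0)*1000).round(1))
obj((180,250,0,115),.006,'lb');obj((105,150,30,100),.006,'sb')
obj((465,520,195,245),.012,'dark');obj((280,335,25,85),.05,'punch');obj((490,550,120,175),.043,'plug');obj((490,550,120,175),.012,'plugbase',.025)
print('bench z',np.nanmedian(P[150:200,450:480,2]))
# fixed-z outline of dark ring
m=cv2.inRange(cv2.cvtColor(im,cv2.COLOR_RGB2GRAY),0,110)
E
python3 m.py; python3 - <<'E'
from h import *
c=dict(np.load('pics/w1.npz')); im=c['image']
save('w1z',np.hstack([cv2.resize(im[180:260,450:530],None,fx=5,fy=5),cv2.resize(im[110:190,480:560],None,fx=5,fy=5)]))
E
```

```text
green [ 473.9 -259.5] [(167.2, -4.8), (139.4, 85.2)]
yellow [467.6 -83.7] [(139.6, -88.7), (108.5, 1.3)]
lb 1312 zmax 0.0227 rect [681.4 -12.1] [(120.8, -24.2), (24.9, 65.8)] circ [681. -13.] 121.3 med [685.3 -15.5  16.9]
sb 776 zmax 0.0227 rect [676.5 100.4] [(65.8, -30.2), (22.5, 59.8)] circ [676.9 100.9] 67.3 med [677.4  98.6  16.8]
dark 1021 zmax 0.0175 rect [ 456.8 -413. ] [(60.0, -19.5), (58.2, 70.5)] circ [ 456.3 -413.9] 61.2 med [ 457.5 -412.4   15.8]
punch 276 zmax 0.0579 rect [ 687.  -140.6] [(19.7, -18.0), (19.7, 72.0)] circ [ 687.1 -140.9] 20.3 med [ 686.7 -140.5   56. ]
plug 547 zmax 0.0502 rect [ 567.1 -430.4] [(31.7, -74.7), (32.5, 15.3)] circ [ 567.3 -430.2] 33.5 med [ 567.6 -428.6   48.4]
plugbase 682 zmax 0.0239 rect [ 567.7 -427. ] [(55.3, -9.8), (46.7, 80.2)] circ [ 567.3 -431.4] 56.1 med [ 571.9 -417.7   18.7]
bench z -0.0001350651622112342
```

View pics/w1z.png

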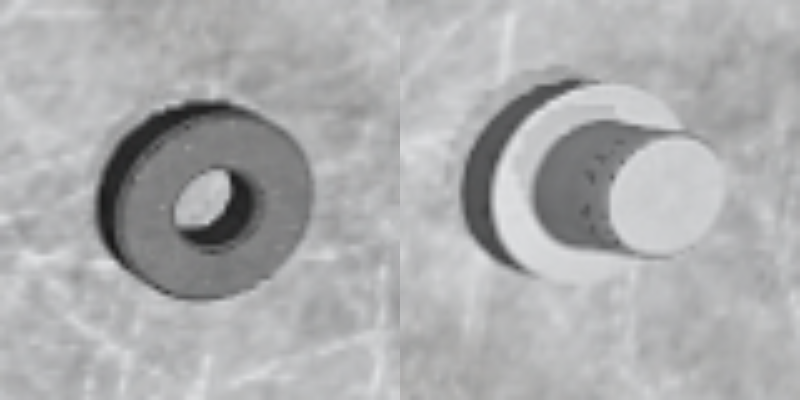

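```bash
cat >> m.py <<'E'
print('---')
def tr2(mask,roi,nm,L):
    u0,u1,v0,v1=roi; Z=P[v0:v1,u0:u1]; mm=(mask[v0:v1,u0:u1]>0)&(abs(Z[...,2]-.01)<.004)
    mm=cv2.morphologyEx(mm.astype(np.uint8),cv2.MORPH_OPEN,np.ones((2,2)))>0
    vv,uu=np.nonzero(mm); w=onz(c,np.c_[uu+u0,vv+v0],.01)[:,:2]
    r=cv2.minAreaRect((w*1000).astype(np.float32)); print(nm,len(w),np.round(r[0],1),ang(cv2.boxPoints(r)/1000))
tr2(cv2.inRange(hsv,(65,80,40),(90,255,255)),(330,455,140,270),'green',0)
tr2(cv2.inRange(hsv,(20,120,80),(32,255,255)),(215,325,170,255),'yellow',0)
g=cv2.inRange(hsv,(0,0,0),(180,255,75))
n,l,st,ce=cv2.connectedComponentsWithStats(cv2.inRange(cv2.cvtColor(im,cv2.COLOR_RGB2GRAY),0,62))
for i in range(1,n):
    x,y,w,h,a=st[i]
    if a>600 and 220<x<450 and 150<y<260 and a<6000:
        vv,uu=np.nonzero(l==i); q=onz(c,np.c_[uu,vv],.0045)[:,:2]; r=cv2.minAreaRect((q*1000).astype(np.float32)); print('pocket',st[i],np.round(r[0],1),ang(cv2.boxPoints(r)/1000))
E
python3 m.py | sed -n '/---/,$p'
python3 -c "
from h import *
c=np.load('pics/w1.npz');save('w1t',cv2.resize(c['image'][140:275,205:455],None,fx=3.2,fy=3.2))"
```

```text
---
green 3406 [ 472.3 -261.1] [(167.4, -4.7), (139.6, 85.3)]
yellow 2854 [466.  -85.1] [(139.7, -88.7), (108.7, 1.3)]
pocket [ 385  161   50   46 1824] [ 511.8 -287. ] [(64.9, -5.0), (65.2, 85.0)]
pocket [ 346  162   36   90 2164] [ 475.  -220.5] [(138.4, -4.8), (38.5, 85.2)]
pocket [ 231  190   28   51 1133] [464.3 -40.9] [(35.3, -88.9), (79.8, 1.1)]
pocket [ 261  192   51   44 2085] [ 465.8 -104.4] [(73.9, -88.8), (68.4, 1.2)]
```

View pics/w1t.png

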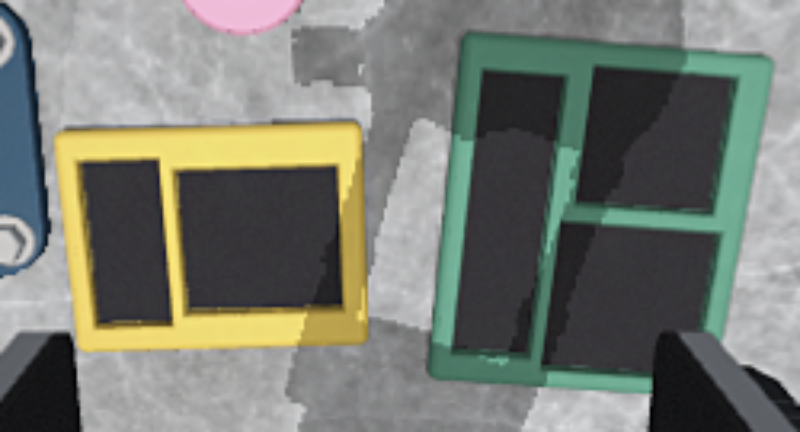

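```bash
python3 - <<'E'
from h import *
go([.4566,-.4134,.08],-90);go([.4566,-.4134,.0105],-90)
E
```

```text
t 2.6 phi -89.9 slide [-8.38, 26.38, 22.02] rot [0.001, -0.001, 0.002] rows 8.5
t 2.6 phi -89.9 slide [-8.38, 26.37, 28.97] rot [0.001, -0.001, 0.002] rows 9.6
```

>>> {"method": "play_rows", "body": {
  "slide": [
    [-8.4,26.4,22],
    [-8.4,26.4,22],
    [-8.4,26.4,22],
    [-8.4,26.4,22],
    [-8.4,26.4,22],
    [-8.4,26.4,22],
    [-8.4,26.4,22],
    [-8.4,26.4,22],
    [-8.4,26.4,22],
    [-8.4,26.4,22],
    [-8.4,26.4,22],
    [-8.4,26.4,22]
  ],
  "delta_rot": [
    [0,0,0],
    [0,0,0],
    [0,0,0],
    [0,0,0],
    [0,0,0],
    [0,0,0],
    [0,0,0],
    [0,0,0],
    [0,0,0],
    [0,0,0],
    [0,0,0],
    [0,0,0]
  ],
  "hand": 1
}}

```text
time: 3.6
tool_pos: [0.4574, -0.4131, 0.0813]
tcp_rot: [3.14, 0.004, 0.003]
wrist_force: [0.2, 0.1, 0.3]
width: 1.0
```

```bash
python3 - <<'E'
from h import *
c=cam('wrist'); save('w2',c['image']);P=cloud(c)
Q=P.reshape(-1,3);g=cv2.cvtColor(c['image'],cv2.COLOR_RGB2GRAY).ravel()
k=(abs(Q[:,2]-.016)<.004)&(g<130)&(np.hypot(Q[:,0]-.4566,Q[:,1]+.4134)<.045);q=Q[k][:,:2]
print(k.sum(),cv2.minEnclosingCircle((q*1000).astype(np.float32)),cv2.fitEllipse((cv2.convexHull((q*1000).astype(np.float32)))))
go([.4566,-.4134,.0105],-90)
E
```

```text
4063 ((456.02947998046875, -414.196044921875), 30.238712310791016) ((456.1562805175781, -414.14013671875), (59.772064208984375, 60.074710845947266), 62.10135269165039)
t 3.65 phi -89.8 slide [-0.15, 0.01, 7.14] rot [0.003, -0.003, 0.003] rows 1.7
```

View pics/w2.png

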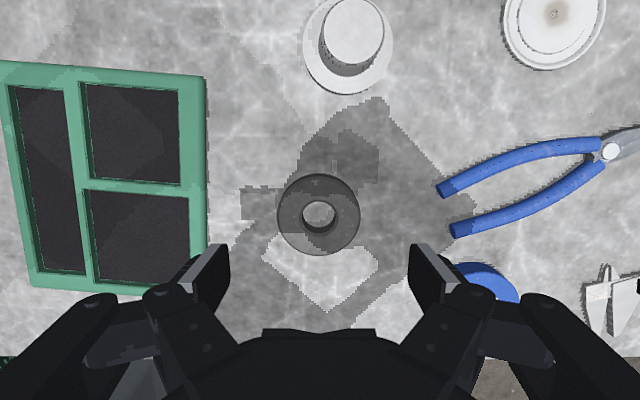

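>>> {"method": "play_rows", "body": {
  "slide": [
    [-0.2,0.1,3],
    [-0.2,0.1,5.5],
    [-0.2,0.1,7],
    [-0.2,0.1,7.1],
    [-0.2,0.1,7.1]
  ],
  "delta_rot": [
    [0,0,0],
    [0,0,0],
    [0,0,0],
    [0,0,0],
    [0,0,0]
  ]
}}

```text
time: 4.07
tool_pos: [0.4568, -0.4131, 0.0114]
tcp_rot: [3.139, 0.008, 0.004]
wrist_force: [-0.3, -0.2, 0.3]
width: 1.0
```

>>> {"method": "play_rows", "body": {
  "slide": [
    [0,0,0],
    [0,0,0],
    [0,0,0],
    [0,0,0],
    [0,0,0],
    [0,0,0],
    [0,0,0],
    [0,0,0]
  ],
  "delta_rot": [
    [0,0,0],
    [0,0,0],
    [0,0,0],
    [0,0,0],
    [0,0,0],
    [0,0,0],
    [0,0,0],
    [0,0,0]
  ],
  "hand": 0,
  "force": 60
}}

```text
time: 4.73
tool_pos: [0.4586, -0.4139, 0.0146]
tcp_rot: [3.137, 0.008, 0.009]
wrist_force: [-0.6, 3.0, 7.3]
width: 0.655
```

```bash
python3 - <<'E'
from h import *
c=cam('wrist'); save('w3',c['image']);W=c['W'];P=cloud(c);c['W']=np.array(c['hand_eye']);Pt=cloud(c)
for r in [(150,290),(350,490)]:
    Q=Pt[200:330,r[0]:r[1]].reshape(-1,3);g=c['image'][200:330,r[0]:r[1]].reshape(-1,3)
    k=(abs(Q[:,1])>.02)&(abs(Q[:,1])<.05)&(abs(Q[:,0])<.02)&(Q[:,2]<.02)
    print(k.sum(),np.percentile(Q[k][:,2],[50,90,98,100]).round(4))
go([.4566,-.4134,.07],-90); go([.4336,-.2801,.07],-90)
E
```

```text
8283 [-0.0365  0.0146  0.0155  0.0165]
8168 [-0.033   0.0149  0.0157  0.017 ]
t 4.78 phi -89.7 slide [-0.16, -0.03, -5.54] rot [0.004, -0.006, 0.005] rows 1.3
t 4.78 phi -89.7 slide [-2.39, -13.37, -5.62] rot [0.004, -0.006, 0.005] rows 3.5
```

View pics/w3.png

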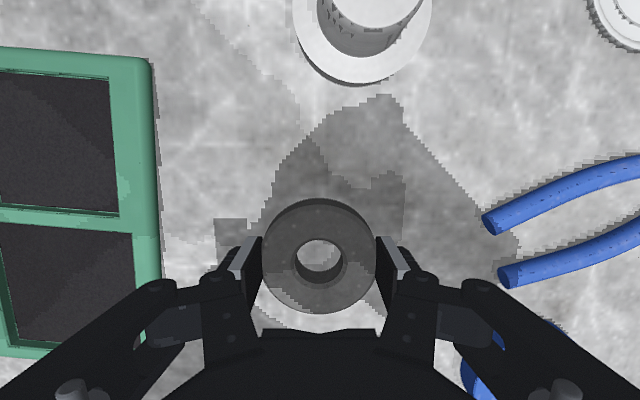

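>>> {"method": "play_rows", "body": {
  "slide": [
    [0,0,0],
    [0,0,0],
    [0,0,-0.4],
    [0,0,-0.8],
    [0,0,-0.8],
    [0,0,-0.8]
  ],
  "delta_rot": [
    [0,0,0],
    [0,0,0],
    [0,0,0],
    [0,0,0],
    [0,0,0],
    [0,0,0]
  ],
  "hand": 0.85
}}

```text
time: 5.28
tool_pos: [0.4588, -0.4142, 0.0231]
tcp_rot: [3.136, 0.008, 0.01]
wrist_force: [-0.6, -0.2, -0.2]
width: 0.851
```

```bash
python3 - <<'E'
from h import *
print(read_state()['tool_pos'],read_state()['width']);go([.4563,-.4141,.0225],-90)
E
```

```text
[ 0.45876887 -0.4142087   0.02310566] 0.8511665599827146
t 5.28 phi -89.7 slide [-0.25, -0.01, 0.06] rot [0.005, -0.007, 0.005] rows 0.1
```

>>> {"method": "play_rows", "body": {
  "slide": [
    [-0.2,0,0],
    [-0.2,0,0],
    [-0.2,0,0],
    [-0.2,0,0],
    [-0.2,0,0],
    [-0.2,0,0],
    [-0.2,0,0],
    [-0.2,0,0]
  ],
  "delta_rot": [
    [0.005,-0.007,0],
    [0.005,-0.007,0],
    [0.005,-0.007,0],
    [0.005,-0.007,0],
    [0.005,-0.007,0],
    [0.005,-0.007,0],
    [0.005,-0.007,0],
    [0.005,-0.007,0]
  ],
  "hand": 0,
  "force": 70
}}

```text
time: 5.95
tool_pos: [0.4564, -0.4138, 0.0226]
tcp_rot: [-3.141, -0.008, 0.002]
wrist_force: [-0.2, -0.3, 0.4]
width: 0.004
```

>>> {"method": "play_rows", "body": {
  "slide": [
    [0,0,-1],
    [0,0,-3],
    [0,0,-5],
    [0,0,-5],
    [0,0,-5]
  ],
  "delta_rot": [
    [0,0,0],
    [0,0,0],
    [0,0,0],
    [0,0,0],
    [0,0,0]
  ]
}}

```text
time: 6.37
tool_pos: [0.4575, -0.4148, 0.0745]
tcp_rot: [3.14, 0.008, 0.002]
wrist_force: [-0.2, -0.4, -0.4]
width: -0.002
```

```bash
python3 - <<'E'
from h import *
c=cam('wrist'); save('w4',c['image'])
s=read_state();print(s['tool_pos'],s['width'],s['wrist_force'])
go([.4336,-.2801,.07],-90)
E
```

```text
[ 0.45659196 -0.4140039   0.07308523] -0.00311790695429894 [-0.93708647  0.22688032 -1.52398424]
t 6.42 phi -89.7 slide [-2.23, -13.4, 0.31] rot [-0.0, 0.0, 0.005] rows 3.3
```

View pics/w4.png

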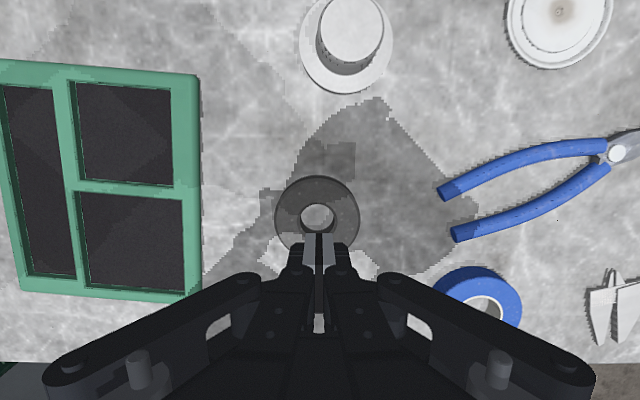

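```bash
python3 - <<'E'
from h import *
go([.4561,-.4141,.007],-90)
E
```

```text
t 6.42 phi -89.7 slide [-0.05, 0.01, 6.61] rot [-0.0, 0.0, 0.005] rows 1.6
```

>>> {"method": "play_rows", "body": {
  "slide": [
    [0,0,0],
    [0,0,0],
    [0,0,0],
    [0,0,0],
    [0,0,0],
    [0,0,2],
    [0,0,4],
    [0,0,5.5],
    [0,0,6.5],
    [0,0,6.6],
    [0,0,6.7],
    [0,0,6.7]
  ],
  "delta_rot": [
    [0,0,0],
    [0,0,0],
    [0,0,0],
    [0,0,0],
    [0,0,0],
    [0,0,0],
    [0,0,0],
    [0,0,0],
    [0,0,0],
    [0,0,0],
    [0,0,0],
    [0,0,0]
  ],
  "hand": 0.95
}}

```text
time: 7.42
tool_pos: [0.457, -0.4144, 0.0066]
tcp_rot: [3.141, 0.008, 0.0]
wrist_force: [0.3, -0.4, 0.2]
width: 0.948
```

>>> {"method": "play_rows", "body": {
  "slide": [
    [0,0,0],
    [0,0,0],
    [0,0,0],
    [0,0,0],
    [0,0,0],
    [0,0,0],
    [0,0,0]
  ],
  "delta_rot": [
    [0,0,0],
    [0,0,0],
    [0,0,0],
    [0,0,0],
    [0,0,0],
    [0,0,0],
    [0,0,0]
  ],
  "hand": 0,
  "force": 40
}}

```text
time: 8.0
tool_pos: [0.458, -0.4153, 0.0085]
tcp_rot: [3.139, 0.008, 0.003]
wrist_force: [0.5, 1.0, 6.0]
width: 0.676
```

```bash
python3 - <<'E'
from h import *
s=read_state();print(s['tool_pos'],s['width'],s['wrist_force'])
E
```

```text
[ 0.45801554 -0.41529132  0.00848281] 0.6759403353469953 [0.5342261  1.04658577 5.97369942]
```

>>> {"method": "play_rows", "body": {
  "slide": [
    [0,0,-1],
    [0,0,-3],
    [0,0,-6],
    [0,0,-6],
    [0,0,-6],
    [0,0,-6]
  ],
  "delta_rot": [
    [0,0,0],
    [0,0,0],
    [0,0,0],
    [0,0,0],
    [0,0,0],
    [0,0,0]
  ],
  "force": 60
}}

```text
time: 8.5
tool_pos: [0.4574, -0.4147, 0.0681]
tcp_rot: [3.14, 0.008, 0.003]
wrist_force: [-0.2, 0.5, -2.6]
width: 0.673
```

```bash
python3 - <<'E'
from h import *
s=read_state();print(s['tool_pos'],s['width'],s['wrist_force'])
c=cam('wrist'); save('w5',c['image'])
go([.4336,-.2801,.07],-90)
E
```

```text
[ 0.45739184 -0.41471942  0.06808638] 0.6733382915244532 [-0.2295754   0.52498889 -2.59947509]
t 8.55 phi -89.7 slide [-2.26, -13.42, -0.29] rot [0.001, -0.0, 0.005] rows 3.3
```

View pics/w5.png

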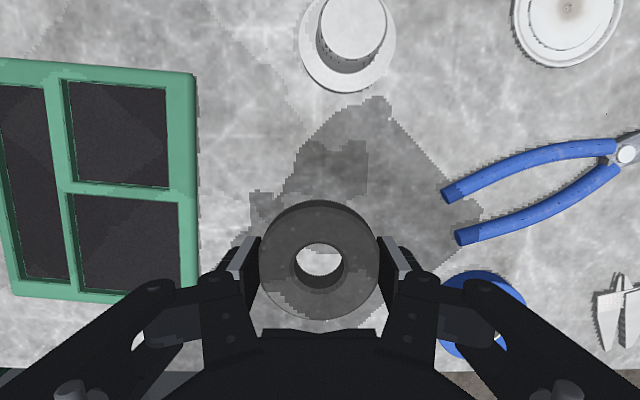

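```bash
python3 - <<'E'
from h import *
im=cv2.cvtColor(cv2.imread('pics/w5.png'),cv2.COLOR_BGR2RGB)
c=dict(np.load('pics/w1.npz')); c={k:(v if v.ndim else v.item()) for k,v in c.items()}; c['W']=c['hand_eye']
# ring top in tool frame at z = .0085-.016=-.0075
for uv in [(319,203),(319,313),(262,262),(378,262),(319,260)]: print(uv,onz(c,uv,-.0075).round(4)[0])
go([.4336+.001,-.2801,.06],-90)
E
```

```text
(319, 203) [ 0.0304  0.0013 -0.0075]
(319, 313) [-0.026   0.0014 -0.0075]
(262, 262) [ 0.0017 -0.0254 -0.0075]
(378, 262) [ 0.0017  0.029  -0.0075]
(319, 260) [ 0.0028  0.0013 -0.0075]
t 8.55 phi -89.7 slide [-2.16, -13.42, 0.71] rot [0.001, -0.0, 0.005] rows 3.3
```

>>> {"method": "play_rows", "body": {
  "slide": [
    [-2.2,-13.5,0],
    [-2.2,-13.5,0],
    [-2.2,-13.5,0],
    [-2.2,-13.5,0],
    [-2.2,-13.5,2.5],
    [-2.2,-13.5,3],
    [-2.2,-13.5,3],
    [-2.2,-13.5,3]
  ],
  "delta_rot": [
    [0,0,0],
    [0,0,0],
    [0,0,0],
    [0,0,0],
    [0,0,0],
    [0,0,0],
    [0,0,0],
    [0,0,0]
  ]
}}

```text
time: 9.22
tool_pos: [0.4334, -0.2791, 0.0361]
tcp_rot: [-3.141, -0.007, 0.003]
wrist_force: [0.5, 0.9, -3.5]
width: 0.668
```

```bash
python3 - <<'E'
from h import *
s=read_state();print(s['tool_pos'],s['width'],s['wrist_force'])
c=cam('wrist'); save('w6',c['image'])
go([.433,-.2795,.015],-90)
E
```

```text
[ 0.43343671 -0.27914585  0.03607762] 0.6681721276753484 [ 0.54547903  0.89822183 -3.54934428]
t 9.27 phi -89.7 slide [-0.12, -0.04, 2.19] rot [0.0, 0.0, 0.004] rows 0.5
```

View pics/w6.png

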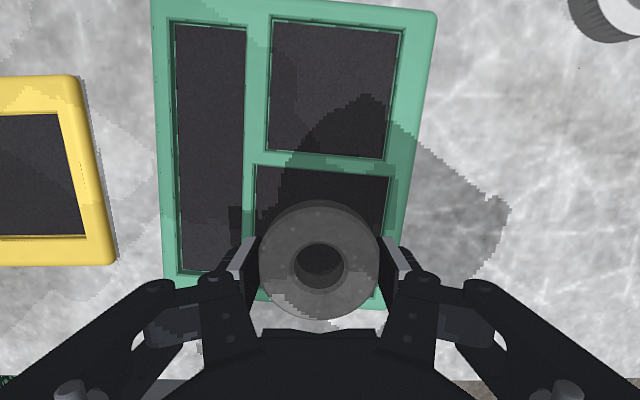

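```bash
python3 - <<'E'
from h import *
c=cam('wrist')
a=onz(c,[(256,165),(389,178),(268,20),(404,32),(383,159),(266,152),(175,24),(246,28)],.01)[:,:2]; print(a.round(4))
th=np.radians(-4.8); ux=np.array([np.cos(th),np.sin(th)])
print('ring pocket',(a[0]+a[1])/2-.038*ux,'punch',a[2:6].mean(0), 'ang',np.degrees(np.arctan2(*(a[1]-a[0])))) 
print('ringctr',onz(c,[(319,260)],.036+.0075),c['W'][:3,3])
go([.433,-.2795,.015],-90)
E
```

```text
[[ 0.4761 -0.2468]
 [ 0.4693 -0.3197]
 [ 0.547  -0.256 ]
 [ 0.5421 -0.3224]
 [ 0.4798 -0.3157]
 [ 0.4832 -0.2525]
 [ 0.5453 -0.2104]
 [ 0.5435 -0.2451]]
ring pocket [ 0.43486087 -0.280064  ] punch [ 0.51302655 -0.2866565 ] ang -174.6355237012088
ringctr [[ 0.43650027 -0.28121714  0.0435    ]] [ 0.5008825  -0.28053893  0.17128342]
t 9.32 phi -89.8 slide [-0.17, -0.08, 2.24] rot [0.001, -0.001, 0.004] rows 0.5
```

>>> {"method": "play_rows", "body": {
  "slide": [
    [-0.2,-0.1,1],
    [-0.2,-0.1,1.8],
    [-0.2,-0.1,2.1],
    [-0.2,-0.1,2.1]
  ],
  "delta_rot": [
    [0,0,0],
    [0,0,0],
    [0,0,0],
    [0,0,0]
  ]
}}

```text
time: 9.65
tool_pos: [0.4315, -0.2787, 0.015]
tcp_rot: [-3.141, -0.006, 0.002]
wrist_force: [-0.7, 0.5, -2.2]
width: 0.664
```

>>> {"method": "play_rows", "body": {
  "slide": [
    [0,0,0],
    [0,0,0],
    [0,0,0],
    [0,0,0],
    [0,0,-3],
    [0,0,-6],
    [0,0,-8],
    [0,0,-8]
  ],
  "delta_rot": [
    [0,0,0],
    [0,0,0],
    [0,0,0],
    [0,0,0],
    [0,0,0],
    [0,0,0],
    [0,0,0],
    [0,0,0]
  ],
  "hand": 0.95
}}

```text
time: 10.32
tool_pos: [0.4353, -0.2813, 0.1007]
tcp_rot: [3.136, 0.006, 0.011]
wrist_force: [1.2, -0.9, 0.5]
width: 0.95
```

```bash
python3 - <<'E'
from h import *
s=read_state();print(s['tool_pos'],s['width'],s['wrist_force'])
c=cam('wrist'); save('w7',c['image']);P=cloud(c)
Q=P[np.hypot(P[...,0]-.434,P[...,1]+.28)<.033];Q=Q[Q[:,2]<.03]
k=Q[:,2]>.015;print('z top',np.percentile(Q[k][:,2],[5,50,95]),k.sum());A=np.c_[Q[k][:,:2],np.ones(k.sum())];print('plane',np.linalg.lstsq(A,Q[k][:,2],rcond=None)[0],cv2.minEnclosingCircle((Q[k][:,:2]*1000).astype(np.float32)))
go([.687,-.1407,.12],-90)
E
```

```text
[ 0.43534648 -0.28131988  0.10071506] 0.950159577756002 [ 1.20957628 -0.91680202  0.46373703]
z top [0.01790152 0.0196152  0.0207272 ] 3875
plane [-0.00564558 -0.0007763   0.02173664] ((430.1817932128906, -279.85528564453125), 30.122718811035156)
t 10.37 phi -89.8 slide [25.35, -13.87, -2.09] rot [0.004, -0.005, 0.004] rows 6.9
```

View pics/w7.png

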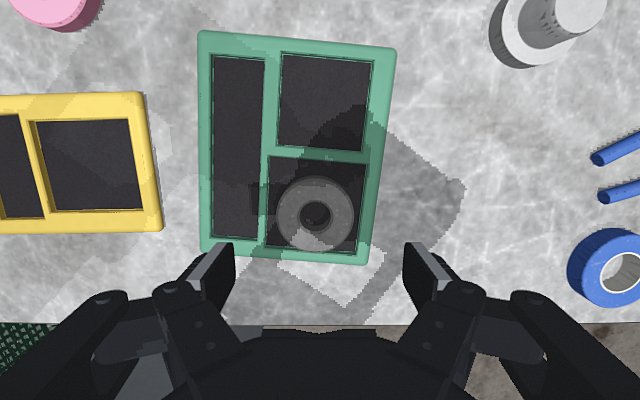

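Dark ring lies flat in its pocket (315,215), with its top at 20 mm. Next is the punch.

>>> {"method": "play_rows", "body": {
  "slide": [
    [25.4,-13.9,-2],
    [25.4,-13.9,-2],
    [25.4,-13.9,-2],
    [25.4,-13.9,-2],
    [25.4,-13.9,-2],
    [25.4,-13.9,-2],
    [25.4,-13.9,-2],
    [25.4,-13.9,-2],
    [25.4,-13.9,-2],
    [25.4,-13.9,-2]
  ],
  "delta_rot": [
    [0,0,0],
    [0,0,0],
    [0,0,0],
    [0,0,0],
    [0,0,0],
    [0,0,0],
    [0,0,0],
    [0,0,0],
    [0,0,0],
    [0,0,0]
  ],
  "hand": 0.7
}}

```text
time: 11.2
tool_pos: [0.6862, -0.1399, 0.1171]
tcp_rot: [3.138, 0.008, 0.002]
wrist_force: [-0.0, 0.1, 0.2]
width: 0.701
```

```bash
python3 - <<'E'
from h import *
s=read_state();print(s['tool_pos'],s['width'],s['wrist_force'])
c=cam('wrist'); save('w8',c['image']);P=cloud(c)
Q=P[np.hypot(P[...,0]-.687,P[...,1]+.1407)<.03]
k=(Q[:,2]>.052)&(Q[:,2]<.06);e=cv2.minEnclosingCircle((Q[k][:,:2]*1000).astype(np.float32));print(e,Q[k].mean(0))
go([e[0][0]/1000,e[0][1]/1000,.0505],-90)
E
```

```text
[ 0.68624924 -0.13993244  0.1171476 ] 0.7014803316836119 [-0.03346609  0.069546    0.23962886]
((687.6304931640625, -140.80955505371094), 10.139520645141602) [ 0.68837599 -0.14073833  0.05599697]
t 11.25 phi -89.8 slide [0.18, 0.01, 6.69] rot [0.003, -0.001, 0.004] rows 1.6
```

View pics/w8.png

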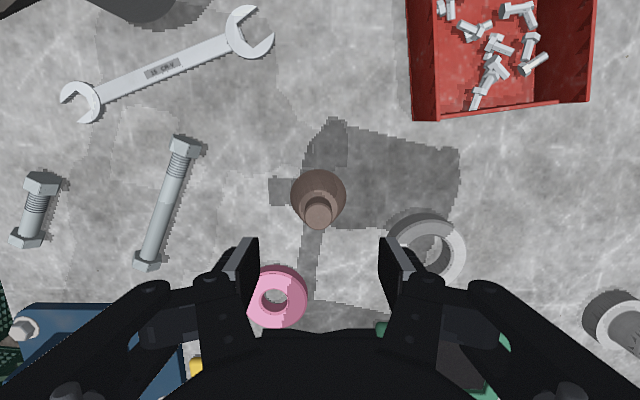

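>>> {"method": "play_rows", "body": {
  "slide": [
    [0.2,0,2.5],
    [0.2,0,5],
    [0.2,0,6.4],
    [0.2,0,6.7],
    [0.2,0,6.7]
  ],
  "delta_rot": [
    [0,0,0],
    [0,0,0],
    [0,0,0],
    [0,0,0],
    [0,0,0]
  ]
}}

```text
time: 11.67
tool_pos: [0.6854, -0.1411, 0.0485]
tcp_rot: [3.139, 0.004, -0.004]
wrist_force: [-0.2, -0.1, -0.2]
width: 0.697
```

>>> {"method": "play_rows", "body": {
  "slide": [
    [0,0,0],
    [0,0,0],
    [0,0,0],
    [0,0,0],
    [0,0,0],
    [0,0,0],
    [0,0,0],
    [0,0,0],
    [0,0,0]
  ],
  "delta_rot": [
    [0,0,0],
    [0,0,0],
    [0,0,0],
    [0,0,0],
    [0,0,0],
    [0,0,0],
    [0,0,0],
    [0,0,0],
    [0,0,0]
  ],
  "hand": 0,
  "force": 50
}}

```text
time: 12.42
tool_pos: [0.6866, -0.1412, 0.0501]
tcp_rot: [3.139, 0.005, -0.001]
wrist_force: [-0.7, 1.6, 6.2]
width: 0.205
```

>>> {"method": "play_rows", "body": {
  "slide": [
    [0,0,-1],
    [0,0,-3],
    [0,0,-6],
    [0,0,-6],
    [0,0,-6]
  ],
  "delta_rot": [
    [0,0,0],
    [0,0,0],
    [0,0,0],
    [0,0,0],
    [0,0,0]
  ]
}}

```text
time: 12.83
tool_pos: [0.6884, -0.1414, 0.1128]
tcp_rot: [3.137, 0.005, 0.007]
wrist_force: [-0.3, -0.1, -2.4]
width: 0.206
```

```bash
python3 - <<'E'
from h import *
s=read_state();print(s['tool_pos'],s['width'],s['wrist_force'])
c=cam('wrist'); save('w9',c['image'])
go([.5122,-.2867,.12],-90)
E
```

```text
[ 0.6884133  -0.14144232  0.11278288] 0.2056837822030436 [-0.28116017 -0.14702735 -2.44463761]
t 12.88 phi -89.8 slide [-17.5, 14.51, -0.9] rot [0.003, -0.001, 0.003] rows 5.5
```

View pics/w9.png

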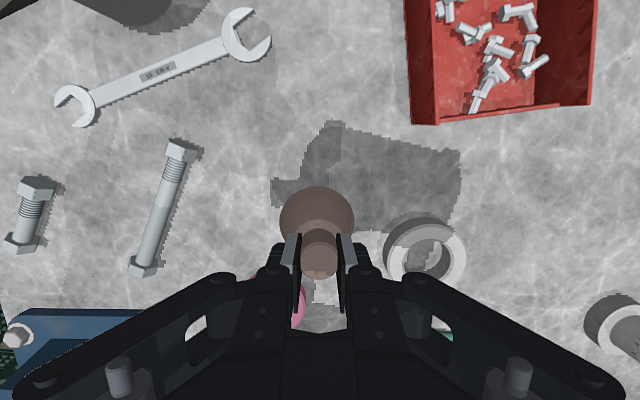

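>>> {"method": "play_rows", "body": {
  "slide": [
    [-17.6,14.5,0],
    [-17.6,14.5,0],
    [-17.6,14.5,0],
    [-17.6,14.5,0],
    [-17.6,14.5,0],
    [-17.6,14.5,0],
    [-17.6,14.5,2],
    [-17.6,14.5,3],
    [-17.6,14.5,3],
    [-17.6,14.5,3]
  ],
  "delta_rot": [
    [0,0,0],
    [0,0,0],
    [0,0,0],
    [0,0,0],
    [0,0,0],
    [0,0,0],
    [0,0,0],
    [0,0,0],
    [0,0,0],
    [0,0,0]
  ]
}}

```text
time: 13.72
tool_pos: [0.5099, -0.2853, 0.0787]
tcp_rot: [3.141, 0.005, -0.005]
wrist_force: [-0.6, -0.6, -1.4]
width: 0.209
```

```bash
python3 - <<'E'
from h import *
s=read_state();print(s['tool_pos'],s['width'],s['wrist_force'])
c=cam('wrist'); save('w10',c['image'])
go([.5125,-.2867,.0545],-90)
E
```

```text
[ 0.50991118 -0.28526788  0.0786811 ] 0.20896203750478026 [-0.61682777 -0.64409736 -1.39722797]
t 13.77 phi -89.8 slide [0.15, 0.1, 2.53] rot [0.002, 0.001, 0.004] rows 0.6
```

View pics/w10.png

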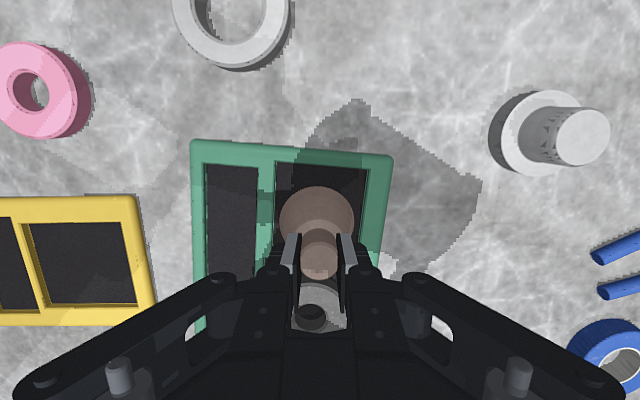

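>>> {"method": "play_rows", "body": {
  "slide": [
    [0.2,0.1,1],
    [0.2,0.1,1.8],
    [0.2,0.1,2.3],
    [0.2,0.1,2.4],
    [0.2,0.1,2.4]
  ],
  "delta_rot": [
    [0,0,0],
    [0,0,0],
    [0,0,0],
    [0,0,0],
    [0,0,0]
  ]
}}

```text
time: 14.18
tool_pos: [0.5128, -0.2862, 0.0551]
tcp_rot: [3.141, 0.007, -0.004]
wrist_force: [-0.4, -0.5, -2.1]
width: 0.211
```

>>> {"method": "play_rows", "body": {
  "slide": [
    [0,0,0],
    [0,0,0],
    [0,0,0],
    [0,0,0],
    [0,0,-3],
    [0,0,-6],
    [0,0,-10],
    [0,0,-10],
    [0,0,-10]
  ],
  "delta_rot": [
    [0,0,0],
    [0,0,0],
    [0,0,0],
    [0,0,0],
    [0,0,0],
    [0,0,0],
    [0,0,0],
    [0,0,0],
    [0,0,0]
  ],
  "hand": 0.6
}}

```text
time: 14.93
tool_pos: [0.5156, -0.2878, 0.1595]
tcp_rot: [3.136, 0.007, 0.007]
wrist_force: [-0.8, -0.6, -0.6]
width: 0.595
```

```bash
python3 - <<'E'
from h import *
s=read_state();print(s['tool_pos'],s['width'],s['wrist_force'],s['q'].round(2))
c=cam('wrist'); save('w11',c['image']);P=cloud(c)
Q=P[np.hypot(P[...,0]-.5125,P[...,1]+.2867)<.03]
k=(Q[:,2]>.055)&(Q[:,2]<.07);print(cv2.minEnclosingCircle((Q[k][:,:2]*1000).astype(np.float32)),Q[k].mean(0))
go([.6815,-.0125,.10],-114.2)
E
```

```text
[ 0.51562563 -0.28778594  0.15951789] 0.5945055061624342 [-0.81414635 -0.61354365 -0.55317355] [-0.55  0.16  1.88 -0.    1.09  1.02]
((514.1929931640625, -286.1612243652344), 10.251678466796875) [ 0.51487472 -0.28623126  0.05989928]
t 14.98 phi -89.7 slide [16.86, -27.37, 5.63] rot [0.003, -0.001, 0.427] rows 7.8
```

View pics/w11.png

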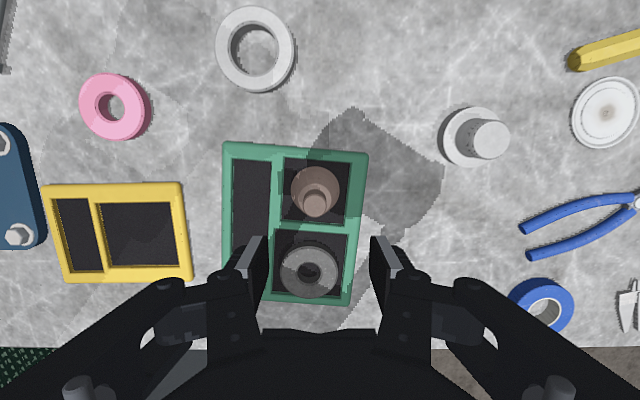

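>>> {"method": "play_rows", "body": {
  "slide": [
    [16.9,-27.4,0],
    [16.9,-27.4,0],
    [16.9,-27.4,0],
    [16.9,-27.4,3],
    [16.9,-27.4,5.6],
    [16.9,-27.4,5.6],
    [16.9,-27.4,5.6],
    [16.9,-27.4,5.6],
    [16.9,-27.4,5.6],
    [16.9,-27.4,5.6],
    [16.9,-27.4,5.6],
    [16.9,-27.4,5.6]
  ],
  "delta_rot": [
    [0,0,0.427],
    [0,0,0.427],
    [0,0,0.427],
    [0,0,0.427],
    [0,0,0.427],
    [0,0,0.427],
    [0,0,0.427],
    [0,0,0.427],
    [0,0,0.427],
    [0,0,0.427],
    [0,0,0.427],
    [0,0,0.427]
  ],
  "hand": 0.6
}}

```text
time: 15.98
tool_pos: [0.6808, -0.0134, 0.0996]
tcp_rot: [3.068, -0.659, -0.0]
wrist_force: [0.7, 0.0, -0.4]
width: 0.598
```

```bash
python3 - <<'E'
from h import *
s=read_state();print(s['tool_pos'],s['width'],s['wrist_force'],s['q'].round(2))
c=cam('wrist'); save('w12',c['image']);P=cloud(c)
k=(np.hypot(P[...,0]-.6815,P[...,1]+.0125)<.068)&(P[...,2]>.007)&(P[...,2]<.028)
Q=P[k];r=cv2.minAreaRect((Q[:,:2]*1000).astype(np.float32));b=cv2.boxPoints(r);print(k.sum(),r,[(np.linalg.norm(e),np.degrees(np.arctan2(e[1],e[0]))) for e in (b[1]-b[0],b[2]-b[1])])
go([r[0][0]/1000,r[0][1]/1000,.0150],-114.2)
E
```

```text
[ 0.68081241 -0.01335132  0.0996052 ] 0.5975157418122107 [ 0.69432994  0.00712409 -0.38842423] [-0.05  0.39  1.71 -0.    1.04  1.94]
3221 ((682.1112670898438, -11.750740051269531), (24.29995346069336, 119.95518493652344), 65.62971496582031) [(np.float32(119.95524), np.float32(-24.370274)), (np.float32(24.299969), np.float32(65.62963))]
t 16.03 phi -114.3 slide [0.0, -0.24, 8.52] rot [0.003, -0.001, -0.002] rows 2.0
```

View pics/w12.png

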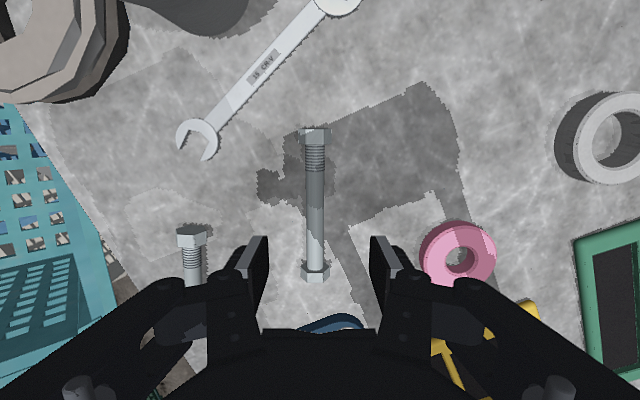

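>>> {"method": "play_rows", "body": {
  "slide": [
    [0,-0.2,3],
    [0,-0.2,6],
    [0,-0.2,8],
    [0,-0.2,8.4],
    [0,-0.2,8.4],
    [0,-0.2,8.4]
  ],
  "delta_rot": [
    [0,0,0],
    [0,0,0],
    [0,0,0],
    [0,0,0],
    [0,0,0],
    [0,0,0]
  ]
}}

```text
time: 16.53
tool_pos: [0.6825, -0.0132, 0.0175]
tcp_rot: [3.068, -0.663, 0.004]
wrist_force: [1.3, -0.5, 0.8]
width: 0.597
```

>>> {"method": "play_rows", "body": {
  "slide": [
    [0,0,0],
    [0,0,0],
    [0,0,0],
    [0,0,0],
    [0,0,0],
    [0,0,0],
    [0,0,0],
    [0,0,0],
    [0,0,0]
  ],
  "delta_rot": [
    [0,0,0],
    [0,0,0],
    [0,0,0],
    [0,0,0],
    [0,0,0],
    [0,0,0],
    [0,0,0],
    [0,0,0],
    [0,0,0]
  ],
  "hand": 0,
  "force": 60
}}

```text
time: 17.28
tool_pos: [0.6842, -0.0133, 0.0201]
tcp_rot: [3.068, -0.662, 0.009]
wrist_force: [-0.7, -0.8, 5.9]
width: 0.117
```

>>> {"method": "play_rows", "body": {
  "slide": [
    [0,0,-1],
    [0,0,-3],
    [0,0,-6],
    [0,0,-8],
    [0,0,-8],
    [0,0,-8]
  ],
  "delta_rot": [
    [0,0,0],
    [0,0,0],
    [0,0,0],
    [0,0,0],
    [0,0,0],
    [0,0,0]
  ]
}}

```text
time: 17.78
tool_pos: [0.6854, -0.013, 0.1028]
tcp_rot: [3.069, -0.662, 0.016]
wrist_force: [0.1, -0.7, -1.2]
width: 0.118
```

```bash
python3 - <<'E'
from h import *
s=read_state();print(s['tool_pos'],s['width'],s['wrist_force'])
c=cam('wrist'); save('w13',c['image'])
go([.4752,-.2204,.10],-94.8)
E
```

```text
[ 0.68543611 -0.01295116  0.10278039] 0.1176896031626269 [ 0.07583338 -0.71924061 -1.24109   ]
t 17.83 phi -114.4 slide [-10.45, 27.51, 0.02] rot [0.002, -0.007, -0.341] rows 7.1
```

View pics/w13.png

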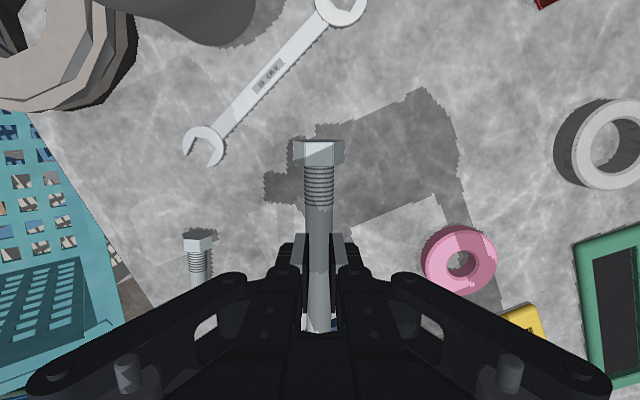

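>>> {"method": "play_rows", "body": {
  "slide": [
    [-1.5,4,0],
    [-3,8,0],
    [-4.5,12,0],
    [-6,16,0],
    [-7.5,20,0],
    [-9,24,0],
    [-10.2,27.6,0],
    [-10.2,27.6,0],
    [-10.2,27.6,2],
    [-10.2,27.6,4],
    [-10.2,27.6,4],
    [-10.2,27.6,4]
  ],
  "delta_rot": [
    [0,0,-0.06],
    [0,0,-0.12],
    [0,0,-0.18],
    [0,0,-0.24],
    [0,0,-0.3],
    [0,0,-0.341],
    [0,0,-0.341],
    [0,0,-0.341],
    [0,0,-0.341],
    [0,0,-0.341],
    [0,0,-0.341],
    [0,0,-0.341]
  ]
}}

```text
time: 18.83
tool_pos: [0.475, -0.221, 0.0576]
tcp_rot: [3.138, -0.132, 0.001]
wrist_force: [-0.0, -0.3, -1.4]
width: 0.116
```

```bash
python3 - <<'E'
from h import *
s=read_state();print(s['tool_pos'],s['width'],s['wrist_force'],s['q'].round(2))
c=cam('wrist'); save('w14',c['image'])
np.savez('pics/w14.npz',**{k:v for k,v in c.items()})
go([.4776,-.2206,.025],-94.8)
E
```

```text
[ 0.47497998 -0.22098703  0.05764418] 0.11641354730847406 [-0.02796754 -0.3284249  -1.35689146] [-0.48  0.17  2.09 -0.    0.89  1.17]
t 18.88 phi -94.8 slide [0.1, -0.11, 3.4] rot [0.002, -0.003, -0.0] rows 0.8
```

View pics/w14.png

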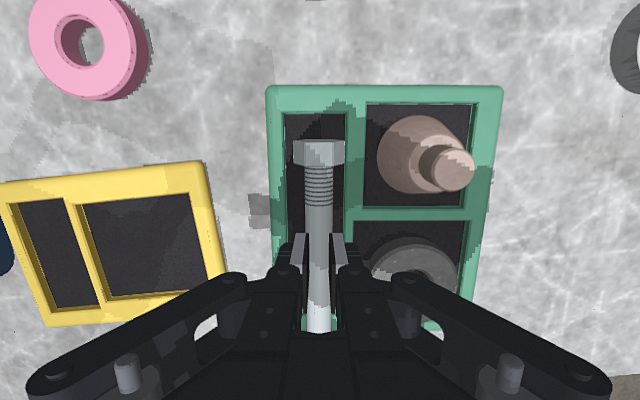

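```bash
python3 - <<'E'
from h import *
c=dict(np.load('pics/w14.npz')); c={k:(v if v.ndim else v.item()) for k,v in c.items()}
W=c['W'].copy();P=cloud(c)
e=onz(c,[(318,139)],.0595)[0]; print('end',e)
print('depth',P[147,318],P[143,318],P[230,319],P[165,318])
th=np.radians(-4.8);u=np.array([np.cos(th),np.sin(th)]);print('bolt ctr',e[:2]-.06*u)
print('slot far corners',onz(c,[(283,112),(347,112)],.01))
print('slot ctr from far',onz(c,[(283,112),(347,112)],.01).mean(0)[:2]-.069*u)
E
```

```text
end [ 0.5326968  -0.22665399  0.0595    ]
depth [ 0.52921073 -0.22635976  0.05912864] [ 0.53086873 -0.22649967  0.05812306] [ 0.48807341 -0.22338478  0.05340001] [ 0.52123569 -0.22568666  0.05903242]
bolt ctr [ 0.47290723 -0.22163332]
slot far corners [[ 0.54675376 -0.20721118  0.01      ]
 [ 0.54360608 -0.24466994  0.01      ]]
slot ctr from far [ 0.47642191 -0.22016679]
```

>>> {"method": "play_rows", "body": {
  "slide": [
    [0.3,-0.15,1],
    [0.3,-0.15,2],
    [0.3,-0.15,2.8],
    [0.3,-0.15,3.3],
    [0.3,-0.15,3.3],
    [0.3,-0.15,3.3]
  ],
  "delta_rot": [
    [0,0,0],
    [0,0,0],
    [0,0,0],
    [0,0,0],
    [0,0,0],
    [0,0,0]
  ]
}}

```text
time: 19.38
tool_pos: [0.4794, -0.2202, 0.0256]
tcp_rot: [3.137, -0.131, 0.004]
wrist_force: [-0.1, -0.0, -1.4]
width: 0.112
```

>>> {"method": "play_rows", "body": {
  "slide": [
    [0,0,0],
    [0,0,0],
    [0,0,0],
    [0,0,0],
    [0,0,-2],
    [0,0,-5],
    [0,0,-9],
    [0,0,-11],
    [0,0,-11],
    [0,0,-11]
  ],
  "delta_rot": [
    [0,0,0],
    [0,0,0],
    [0,0,0],
    [0,0,0],
    [0,0,0],
    [0,0,0],
    [0,0,0],
    [0,0,0],
    [0,0,0],
    [0,0,0]
  ],
  "hand": 0.4
}}

```text
time: 20.22
tool_pos: [0.4805, -0.2207, 0.1378]
tcp_rot: [3.135, -0.131, 0.01]
wrist_force: [0.5, -0.1, -0.6]
width: 0.404
```

```bash
python3 - <<'E'
from h import *
s=read_state();print(s['tool_pos'],s['width'],s['wrist_force'])
c=cam('wrist'); save('w15',c['image']);P=cloud(c)
k=(abs(P[...,0]-.475)<.08)&(abs(P[...,1]+.2203)<.03)&(P[...,2]>.0135)&(P[...,2]<.05)
Q=P[k];r=cv2.minAreaRect((Q[:,:2]*1000).astype(np.float32));print(k.sum(),r,np.percentile(Q[:,2],[50,98]))
go([.5676,-.4305,.15],-90)
E
```

```text
[ 0.48050787 -0.22074062  0.1378202 ] 0.40389921128512574 [ 0.51516793 -0.13603817 -0.612358  ]
2430 ((476.4360046386719, -221.11587524414062), (24.765792846679688, 120.05563354492188), 85.21989440917969) [0.02099945 0.02640277]
t 20.27 phi -94.8 slide [10.57, 20.24, -1.33] rot [0.002, -0.003, -0.084] rows 5.5
```

View pics/w15.png

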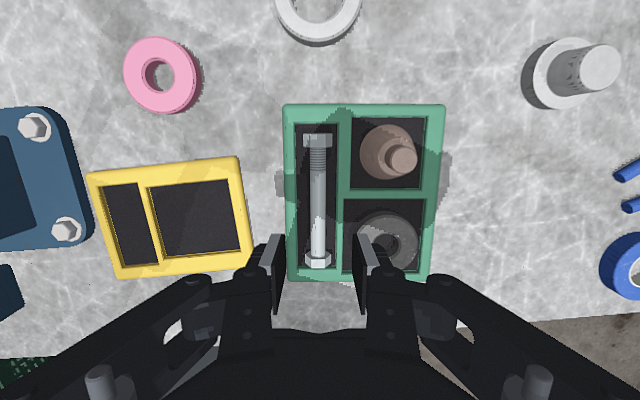

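```bash
python3 - <<'E'
from h import *
for n in ['top0','side0']:
    c=dict(np.load('pics/%s.npz'%n)); c={k:(v if v.ndim else v.item()) for k,v in c.items()}
    Q=cloud(c).reshape(-1,3);k=(Q[:,0]>.5)&(Q[:,0]<1)&(Q[:,1]<-.2)&(Q[:,1]>-.6)&(Q[:,2]>.09)&(Q[:,2]<.6);Q=Q[k]
    for z in np.arange(.1,.5,.05):
        q=Q[(Q[:,2]>=z)&(Q[:,2]<z+.05)]
        if len(q): print(n,z.round(2),len(q),q[:,0].min().round(3),np.percentile(q[:,0],5).round(3),q[np.argmin(q[:,0])].round(3))
E
```

```text
top0 0.1 652 0.93 0.935 [ 0.93  -0.596  0.102]
top0 0.15 853 0.68 0.964 [ 0.68  -0.358  0.196]
top0 0.2 421 0.653 0.66 [ 0.653 -0.403  0.25 ]
top0 0.25 985 0.652 0.658 [ 0.652 -0.41   0.263]
top0 0.3 2926 0.663 0.675 [ 0.663 -0.428  0.3  ]
top0 0.35 5305 0.699 0.723 [ 0.699 -0.403  0.351]
top0 0.4 1071 0.77 0.78 [ 0.77  -0.264  0.401]
top0 0.45 116 0.903 0.906 [ 0.903 -0.405  0.45 ]
side0 0.1 1168 0.757 0.934 [ 0.757 -0.332  0.15 ]
side0 0.15 1793 0.678 0.711 [ 0.678 -0.36   0.2  ]
side0 0.2 1889 0.656 0.675 [ 0.656 -0.401  0.247]
side0 0.25 2058 0.656 0.67 [ 0.656 -0.416  0.267]
side0 0.3 1737 0.671 0.692 [ 0.671 -0.413  0.301]
side0 0.35 1134 0.713 0.743 [ 0.713 -0.407  0.351]
side0 0.4 451 0.776 0.788 [ 0.776 -0.272  0.401]
side0 0.45 76 0.91 0.917 [ 0.91  -0.407  0.451]
```

```bash
python3 - <<'E'
from h import *
go([.5676,-.4305,.13],15)
E
```

```text
t 20.27 phi -94.8 slide [10.57, 20.24, 0.67] rot [0.005, -0.0, -1.916] rows 15.3
```

>>> {"method": "play_rows", "body": {
  "slide": [
    [0,0,0],
    [0,0,0],
    [0,0,0],
    [0,0,0],
    [0,0,0],
    [0,0,0],
    [0,0,0],
    [0,0,0],
    [2,4,0],
    [4,8,0],
    [6,12,0],
    [8,16,0]
  ],
  "delta_rot": [
    [0,0,-1.916],
    [0,0,-1.916],
    [0,0,-1.916],
    [0,0,-1.916],
    [0,0,-1.916],
    [0,0,-1.916],
    [0,0,-1.916],
    [0,0,-1.916],
    [0,0,-1.916],
    [0,0,-1.916],
    [0,0,-1.916],
    [0,0,-1.916]
  ],
  "hand": 0.8
}}

```text
time: 21.27
tool_pos: [0.5401, -0.3752, 0.1336]
tcp_rot: [-2.379, -2.051, 0.001]
wrist_force: [0.4, 0.9, 0.5]
width: 0.803
```

```bash
python3 - <<'E'
from h import *
go([.5676,-.4305,.13],15)
E
```

```text
t 21.27 phi -8.5 slide [-5.06, 3.54, 0.36] rot [-0.001, -0.0, -0.41] rows 3.3
```

>>> {"method": "play_rows", "body": {
  "slide": [
    [-5.1,3.5,0.4],
    [-5.1,3.5,0.4],
    [-5.1,3.5,0.4],
    [-5.1,3.5,0.4],
    [-5.1,3.5,0.4],
    [-5.1,3.5,0.4]
  ],
  "delta_rot": [
    [0,0,-0.41],
    [0,0,-0.41],
    [0,0,-0.41],
    [0,0,-0.41],
    [0,0,-0.41],
    [0,0,-0.41]
  ]
}}

```text
time: 21.77
tool_pos: [0.566, -0.43, 0.1268]
tcp_rot: [-1.911, -2.487, 0.0]
wrist_force: [0.6, -0.4, 0.1]
width: 0.799
```

```bash
python3 - <<'E'
from h import *
s=read_state();print(s['tool_pos'],s['width'],s['wrist_force'],s['q'].round(2))
c=cam('wrist'); save('w16',c['image']);P=cloud(c)
Q=P[np.hypot(P[...,0]-.5676,P[...,1]+.4305)<.04]
k=(Q[:,2]>.044)&(Q[:,2]<.056);e=cv2.minEnclosingCircle((Q[k][:,:2]*1000).astype(np.float32));print(e,Q[k].mean(0))
go([e[0][0]/1000,e[0][1]/1000,.032],15)
E
```

```text
[ 0.56596367 -0.42997822  0.12683483] 0.799490442169062 [ 0.59374825 -0.42668567  0.12622159] [-0.68  0.41  1.62 -0.    1.11 -0.95]
((566.9406127929688, -431.09356689453125), 16.691110610961914) [ 0.56678667 -0.43016192  0.04803702]
t 21.82 phi 14.9 slide [-0.16, 0.06, 9.56] rot [-0.002, -0.003, -0.001] rows 2.3
```

View pics/w16.png

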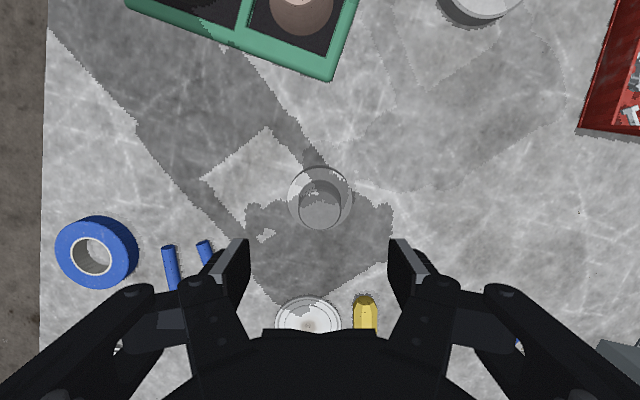

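>>> {"method": "play_rows", "body": {
  "slide": [
    [-0.1,0.1,3],
    [-0.1,0.1,6],
    [-0.1,0.1,8.5],
    [-0.1,0.1,9.4],
    [-0.1,0.1,9.4],
    [-0.1,0.1,9.4]
  ],
  "delta_rot": [
    [0,0,0],
    [0,0,0],
    [0,0,0],
    [0,0,0],
    [0,0,0],
    [0,0,0]
  ]
}}

```text
time: 22.32
tool_pos: [0.567, -0.43, 0.0334]
tcp_rot: [-1.911, -2.488, 0.0]
wrist_force: [0.6, -0.8, 0.8]
width: 0.799
```

>>> {"method": "play_rows", "body": {
  "slide": [
    [0,0,0],
    [0,0,0],
    [0,0,0],
    [0,0,0],
    [0,0,0],
    [0,0,0],
    [0,0,0],
    [0,0,0],
    [0,0,0]
  ],
  "delta_rot": [
    [0,0,0],
    [0,0,0],
    [0,0,0],
    [0,0,0],
    [0,0,0],
    [0,0,0],
    [0,0,0],
    [0,0,0],
    [0,0,0]
  ],
  "hand": 0,
  "force": 70
}}

```text
time: 23.07
tool_pos: [0.568, -0.4313, 0.0366]
tcp_rot: [-1.913, -2.49, 0.001]
wrist_force: [-1.4, 0.5, 4.2]
width: 0.358
```

>>> {"method": "play_rows", "body": {
  "slide": [
    [0,0,-1],
    [0,0,-3],
    [0,0,-6],
    [0,0,-8],
    [0,0,-8],
    [0,0,-8]
  ],
  "delta_rot": [
    [0,0,0],
    [0,0,0],
    [0,0,0],
    [0,0,0],
    [0,0,0],
    [0,0,0]
  ]
}}

```text
time: 23.57
tool_pos: [0.5692, -0.4321, 0.1187]
tcp_rot: [1.912, 2.489, -0.001]
wrist_force: [0.6, -0.2, -4.0]
width: 0.356
```

```bash
python3 - <<'E'
from h import *
s=read_state();print(s['tool_pos'],s['width'],s['wrist_force'])
c=cam('wrist'); save('w17',c['image'])
go([.467,-.106,.12],15)
E
```

```text
[ 0.56921421 -0.43214816  0.1187056 ] 0.3563536102078074 [ 0.63146096 -0.18897884 -4.00075525]
t 23.62 phi 14.9 slide [34.01, -1.37, -0.34] rot [-0.001, -0.001, -0.001] rows 8.2
```

View pics/w17.png

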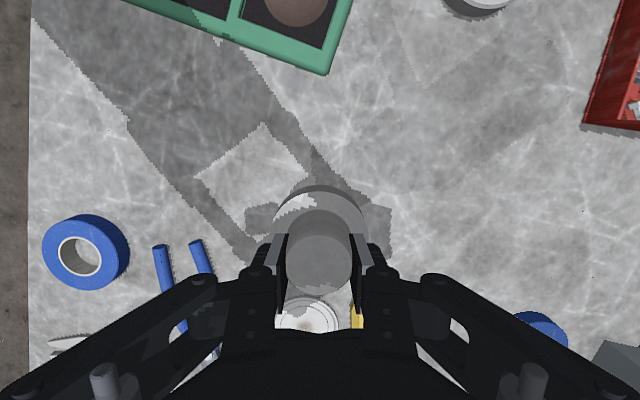

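>>> {"method": "play_rows", "body": {
  "slide": [
    [3,0,-2],
    [7,-0.3,-2.5],
    [11,-0.5,-2.5],
    [15,-0.6,-2.5],
    [19,-0.8,-2.5],
    [23,-1,-2.5],
    [27,-1.2,-2.5],
    [31,-1.3,-2],
    [34,-1.4,0],
    [34,-1.4,3],
    [34,-1.4,4],
    [34,-1.4,4]
  ],
  "delta_rot": [
    [0,0,0],
    [0,0,0],
    [0,0,0],
    [0,0,0],
    [0,0,0],
    [0,0,0],
    [0,0,0],
    [0,0,0],
    [0,0,0],
    [0,0,0],
    [0,0,0],
    [0,0,0]
  ]
}}

```text
time: 24.62
tool_pos: [0.4619, -0.1046, 0.0719]
tcp_rot: [-1.906, -2.484, 0.008]
wrist_force: [-0.2, -0.5, -4.1]
width: 0.355
```

```bash
python3 - <<'E'
from h import *
s=read_state();print(s['tool_pos'],s['width'],s['wrist_force'])
c=cam('wrist'); save('w18',c['image']);np.savez('pics/w18.npz',**{k:v for k,v in c.items()})
go([.467,-.106,.0415],15)
E
```

```text
[ 0.46189382 -0.10462591  0.07185419] 0.3545382892167994 [-0.16129958 -0.45584449 -4.13435447]
t 24.67 phi 14.9 slide [-0.11, 0.29, 3.25] rot [-0.007, -0.004, -0.001] rows 0.8
```

View pics/w18.png

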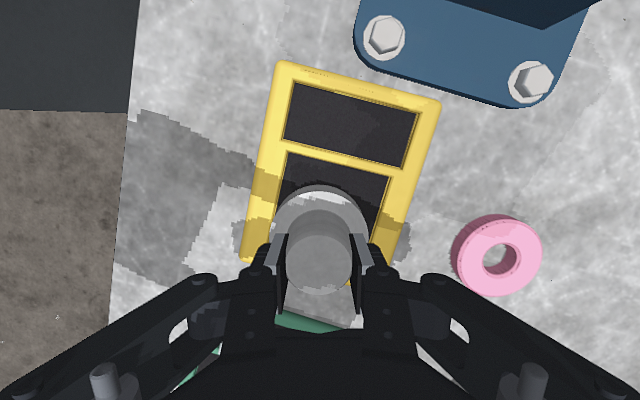

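```bash
python3 - <<'E'
from h import *
c=dict(np.load('pics/w18.npz')); c={k:(v if v.ndim else v.item()) for k,v in c.items()}
a=onz(c,[(293,80),(420,112),(403,168),(281,138),(288,151),(394,177)],.01)[:,:2]; print(a.round(4))
print('slot',a[:4].mean(0)); m=(a[4]+a[5])/2; th=np.radians(1.2); print('plug pocket',m+.038*np.array([np.sin(th),-np.cos(th)]),'ang',np.degrees(np.arctan2(*(a[5]-a[4])[::-1])),np.degrees(np.arctan2(*(a[1]-a[0])[::-1])))
zt=.0718-.0366+.048; print('spigot ctr',onz(c,[(319,250)],zt)[0], onz(c,[(319,209),(319,294)],zt))
E
```

```text
[[ 0.4237 -0.0239]
 [ 0.5059 -0.0215]
 [ 0.5072 -0.0582]
 [ 0.4246 -0.0602]
 [ 0.431  -0.0672]
 [ 0.5034 -0.0655]]
slot [ 0.46536451 -0.04092381]
plug pocket [ 0.4679884 -0.1043127] ang 1.3545165147964522 1.673618533216057
spigot ctr [ 0.46077459 -0.09720799  0.0832    ] [[ 0.45578409 -0.07865507  0.0832    ]
 [ 0.46658967 -0.1188257   0.0832    ]]
```

>>> {"method": "play_rows", "body": {
  "slide": [
    [-0.1,0.4,0.5],
    [-0.1,0.4,1.3],
    [-0.1,0.4,2.2],
    [-0.1,0.4,2.8],
    [-0.1,0.4,3],
    [-0.1,0.4,3]
  ],
  "delta_rot": [
    [0,0,0],
    [0,0,0],
    [0,0,0],
    [0,0,0],
    [0,0,0],
    [0,0,0]
  ]
}}

```text
time: 25.17
tool_pos: [0.4673, -0.1056, 0.0431]
tcp_rot: [-1.909, -2.484, 0.006]
wrist_force: [0.6, 0.6, -4.6]
width: 0.35
```

>>> {"method": "play_rows", "body": {
  "slide": [
    [0,0,0],
    [0,0,0],
    [0,0,0],
    [0,0,0],
    [0,0,-2],
    [0,0,-5],
    [0,0,-9],
    [0,0,-11],
    [0,0,-11],
    [0,0,-11]
  ],
  "delta_rot": [
    [0,0,0],
    [0,0,0],
    [0,0,0],
    [0,0,0],
    [0,0,0],
    [0,0,0],
    [0,0,0],
    [0,0,0],
    [0,0,0],
    [0,0,0]
  ],
  "hand": 0.7
}}

```text
time: 26.0
tool_pos: [0.4701, -0.1063, 0.1555]
tcp_rot: [-1.912, -2.488, 0.003]
wrist_force: [-0.3, 0.1, 0.1]
width: 0.698
```

```bash
python3 - <<'E'
from h import *
s=read_state();print(s['tool_pos'],s['width'],s['wrist_force'],s['q'].round(2))
c=cam('wrist'); save('w19',c['image']);P=cloud(c)
Q=P[np.hypot(P[...,0]-.467,P[...,1]+.105)<.04]
k=(Q[:,2]>.046)&(Q[:,2]<.06);print(cv2.minEnclosingCircle((Q[k][:,:2]*1000).astype(np.float32)),Q[k].mean(0))
go([.6767,.1007,.15],59.8)
E
```

```text
[ 0.47007343 -0.10631945  0.15550805] 0.6983509180592157 [-0.30481937  0.0676982   0.14082229] [-0.27 -0.03  2.09 -0.    1.08 -0.53]
((467.6269836425781, -104.94287109375), 16.499465942382812) [ 0.46733783 -0.10412982  0.05195818]
t 26.05 phi 14.9 slide [14.6, 25.43, 0.24] rot [-0.005, -0.006, -0.783] rows 7.0
```

View pics/w19.png

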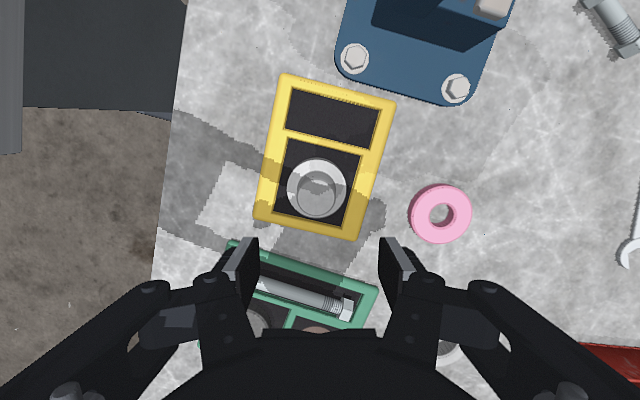

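```bash
python3 - <<'E'
from h import *
c=dict(np.load('pics/top0.npz')); c={k:(v if v.ndim else v.item()) for k,v in c.items()}
Q=cloud(c).reshape(-1,3);k=(Q[:,0]>.55)&(Q[:,0]<.8)&(Q[:,1]>.04)&(Q[:,1]<.4)&(Q[:,2]>.03)
print(k.sum()); q=Q[k]
if k.sum(): print(q[:,1].min(),np.percentile(q[:,2],[50,100]),q[np.argmin(q[:,1])])
k=(abs(Q[:,0]-.49)<.12)&(Q[:,1]>-.02)&(Q[:,1]<.2);print('vise top',np.nanmax(Q[k][:,2]))
go([.6767,.1007,.12],59.8)
E
```

```text
369
0.041316751346026914 [0.06512343 0.09894988] [0.55020502 0.04131675 0.03493566]
vise top 0.1217886914570232
t 26.05 phi 14.9 slide [14.59, 25.46, 3.24] rot [-0.005, -0.006, -0.783] rows 7.1
```

>>> {"method": "play_rows", "body": {
  "slide": [
    [2,4,0],
    [4,8,0],
    [14.6,25.4,0],
    [14.6,25.4,0],
    [14.6,25.4,0],
    [14.6,25.4,3.3],
    [14.6,25.4,3.3],
    [14.6,25.4,3.3],
    [14.6,25.4,3.3],
    [14.6,25.4,3.3],
    [14.6,25.4,3.3],
    [14.6,25.4,3.3]
  ],
  "delta_rot": [
    [0,0,-0.783],
    [0,0,-0.783],
    [0,0,-0.783],
    [0,0,-0.783],
    [0,0,-0.783],
    [0,0,-0.783],
    [0,0,-0.783],
    [0,0,-0.783],
    [0,0,-0.783],
    [0,0,-0.783],
    [0,0,-0.783],
    [0,0,-0.783]
  ],
  "hand": 0.6
}}

```text
time: 27.05
tool_pos: [0.6754, 0.0992, 0.1198]
tcp_rot: [-0.819, -3.024, 0.001]
wrist_force: [0.4, -0.2, 0.0]
width: 0.602
```

```bash
python3 - <<'E'
from h import *
s=read_state();print(s['tool_pos'],s['width'],s['wrist_force'],s['q'].round(2))
c=cam('wrist'); save('w20',c['image']);P=cloud(c)
k=(np.hypot(P[...,0]-.6767,P[...,1]-.1007)<.045)&(P[...,2]>.007)&(P[...,2]<.028)
Q=P[k];r=cv2.minAreaRect((Q[:,:2]*1000).astype(np.float32));b=cv2.boxPoints(r);print(k.sum(),r,[(np.linalg.norm(e),np.degrees(np.arctan2(e[1],e[0]))) for e in (b[1]-b[0],b[2]-b[1])])
go([r[0][0]/1000,r[0][1]/1000,.014],59.8)
E
```

```text
[0.67538019 0.09924744 0.11980508] 0.6020640719449578 [ 0.39526574 -0.1975792   0.01340461] [ 0.11  0.37  1.69  0.    1.09 -0.93]
1668 ((676.7266845703125, 102.14250183105469), (24.30870246887207, 65.75946807861328), 61.17900848388672) [(np.float32(65.75951), np.float32(-28.820972)), (np.float32(24.308716), np.float32(61.178978))]
t 27.1 phi 59.7 slide [-0.02, 0.33, 10.62] rot [-0.002, -0.007, -0.002] rows 2.5
```

View pics/w20.png

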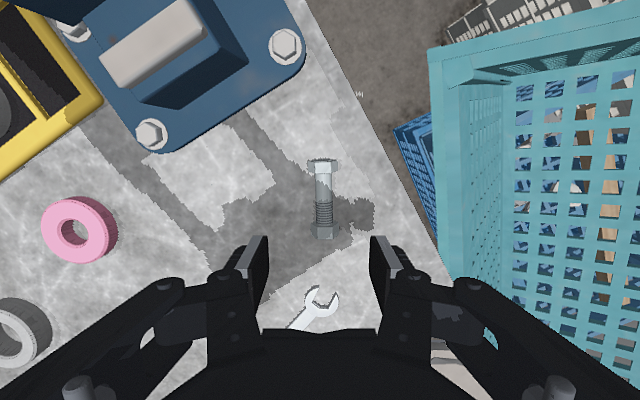

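>>> {"method": "play_rows", "body": {
  "slide": [
    [0,0.3,3],
    [0,0.3,6],
    [0,0.3,9],
    [0,0.3,10.5],
    [0,0.3,10.8],
    [0,0.3,10.8],
    [0,0.3,10.8]
  ],
  "delta_rot": [
    [0,0,-0.02],
    [0,0,-0.02],
    [0,0,-0.02],
    [0,0,-0.02],
    [0,0,-0.02],
    [0,0,-0.02],
    [0,0,-0.02]
  ]
}}

```text
time: 27.68
tool_pos: [0.6777, 0.1018, 0.0141]
tcp_rot: [-0.791, -3.035, -0.001]
wrist_force: [0.1, -0.1, 0.4]
width: 0.603
```

>>> {"method": "play_rows", "body": {
  "slide": [
    [0,0,0],
    [0,0,0],
    [0,0,0],
    [0,0,0],
    [0,0,0],
    [0,0,0],
    [0,0,0],
    [0,0,0],
    [0,0,0]
  ],
  "delta_rot": [
    [0,0,0],
    [0,0,0],
    [0,0,0],
    [0,0,0],
    [0,0,0],
    [0,0,0],
    [0,0,0],
    [0,0,0],
    [0,0,0]
  ],
  "hand": 0,
  "force": 60
}}

```text
time: 28.43
tool_pos: [0.6794, 0.102, 0.0164]
tcp_rot: [-0.791, -3.039, -0.003]
wrist_force: [-1.1, -0.7, 5.6]
width: 0.135
```

>>> {"method": "play_rows", "body": {
  "slide": [
    [0,0,-1],
    [0,0,-3],
    [0,0,-6],
    [0,0,-10],
    [0,0,-12],
    [0,0,-12],
    [0,0,-12]
  ],
  "delta_rot": [
    [0,0,0],
    [0,0,0],
    [0,0,0],
    [0,0,0],
    [0,0,0],
    [0,0,0],
    [0,0,0]
  ]
}}

```text
time: 29.02
tool_pos: [0.681, 0.102, 0.1394]
tcp_rot: [0.791, 3.038, 0.006]
wrist_force: [-1.0, 0.4, -1.4]
width: 0.131
```

```bash
python3 - <<'E'
from h import *
s=read_state();print(s['tool_pos'],s['width'],s['wrist_force'])
c=cam('wrist'); save('w21',c['image'])
go([.466,-.042,.14],91.3)
E
```

```text
[0.68098767 0.10198217 0.13944818] 0.1308003971721423 [-0.96300613  0.42232912 -1.41563748]
t 29.07 phi 60.8 slide [11.62, -22.95, -0.33] rot [0.002, -0.001, -0.532] rows 6.2
```

View pics/w21.png

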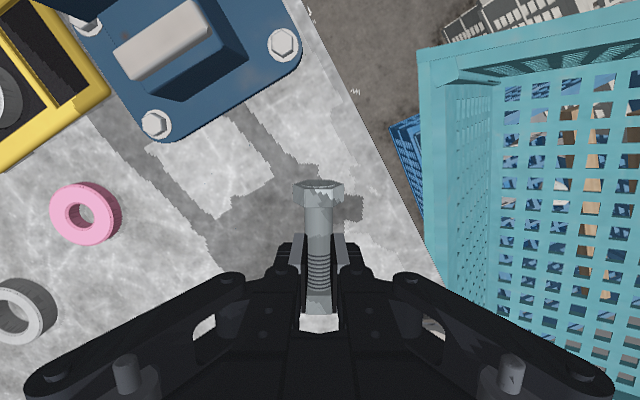

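```bash
python3 - <<'E'
from h import *
c=dict(np.load('pics/top0.npz')); c={k:(v if v.ndim else v.item()) for k,v in c.items()}
Q=cloud(c).reshape(-1,3)
for y in np.arange(-.03,.12,.01):
    k=(Q[:,0]>.38)&(Q[:,0]<.56)&(abs(Q[:,1]-y)<.005); print(y.round(2),np.nanpercentile(Q[k][:,2],99.5).round(3),end='; ')
W=np.load('pics/w21.npz') if 0 else None
go([.60,-.07,.14],91.3)
E
```

```text
-0.03 0.015; -0.02 0.017; -0.01 0.015; 0.0 0.024; 0.01 0.03; 0.02 0.027; 0.03 0.08; 0.04 0.118; 0.05 0.12; 0.06 0.12; 0.07 0.118; 0.08 0.12; 0.09 0.119; 0.1 0.12; 0.11 0.118; t 29.07 phi 60.8 slide [-1.45, -18.87, -0.34] rot [0.002, -0.001, -0.532] rows 4.5
```

```bash
python3 - <<'E'
from h import *
c=cam('wrist');c['W']=np.array(c['hand_eye']);P=cloud(c);d=c['depth']
k=(d>0)&(d<.16);Q=P[k];print(k.sum())
for z in np.arange(-.11,.02,.01):
    q=Q[abs(Q[:,2]-z)<.005]
    if len(q): print(z.round(2),len(q),q[:,1].min().round(3),q[:,1].max().round(3))
E
```

```text
58706
-0.1 1 -0.015 -0.015
-0.09 8867 -0.063 0.062
-0.08 16037 -0.065 0.064
-0.07 11365 -0.061 0.06
-0.06 6578 -0.055 0.054
-0.05 6052 -0.048 0.047
-0.04 2779 -0.041 0.04
-0.03 1002 -0.027 0.027
-0.02 625 -0.02 0.019
-0.01 1287 -0.02 0.019
-0.0 3468 -0.02 0.019
0.01 157 -0.013 0.011
```

```bash
python3 - <<'E'
from h import *
for n in ['top0','side0']:
    c=dict(np.load('pics/%s.npz'%n)); c={k:(v if v.ndim else v.item()) for k,v in c.items()}
    Q=cloud(c).reshape(-1,3)
    for x in np.arange(.38,.58,.02):
        k=(abs(Q[:,0]-x)<.01)&(Q[:,1]>-.02)&(Q[:,1]<.2)&(Q[:,2]>.07)&(Q[:,2]<.13); 
        if k.sum(): print(n,x.round(2),k.sum(),'ymin',Q[k][:,1].min().round(3),'zmax',Q[k][:,2].max().round(3))
E
```

```text
top0 0.38 51 ymin 0.064 zmax 0.096
top0 0.4 67 ymin 0.057 zmax 0.1
top0 0.42 182 ymin 0.036 zmax 0.119
top0 0.44 234 ymin 0.035 zmax 0.122
top0 0.46 35 ymin 0.038 zmax 0.117
top0 0.48 245 ymin 0.035 zmax 0.121
top0 0.5 180 ymin 0.035 zmax 0.121
top0 0.52 169 ymin 0.043 zmax 0.088
top0 0.54 153 ymin 0.044 zmax 0.093
top0 0.56 40 ymin 0.046 zmax 0.081
side0 0.38 153 ymin 0.039 zmax 0.109
side0 0.4 108 ymin 0.069 zmax 0.088
side0 0.42 142 ymin 0.04 zmax 0.112
side0 0.44 589 ymin 0.037 zmax 0.112
side0 0.46 243 ymin 0.037 zmax 0.112
side0 0.48 426 ymin 0.037 zmax 0.113
side0 0.5 642 ymin 0.038 zmax 0.113
side0 0.52 186 ymin 0.047 zmax 0.074
side0 0.54 261 ymin 0.047 zmax 0.086
side0 0.56 110 ymin 0.048 zmax 0.084
```

>>> {"method": "play_rows", "body": {
  "slide": [
    [-0.4,-4,0],
    [-0.8,-8,0],
    [-1.1,-12,0],
    [-1.3,-16,0],
    [-1.5,-18.9,0],
    [2.2,-20,0],
    [5.8,-21.3,0],
    [9,-22.5,0],
    [11.3,-23,0],
    [11.3,-23,0],
    [11.3,-23,2],
    [11.3,-23,4]
  ],
  "delta_rot": [
    [0,0,-0.1],
    [0,0,-0.2],
    [0,0,-0.3],
    [0,0,-0.4],
    [0,0,-0.532],
    [0,0,-0.532],
    [0,0,-0.532],
    [0,0,-0.532],
    [0,0,-0.532],
    [0,0,-0.532],
    [0,0,-0.532],
    [0,0,-0.532]
  ]
}}

```text
time: 30.12
tool_pos: [0.4674, -0.044, 0.095]
tcp_rot: [0.036, -3.139, -0.003]
wrist_force: [0.1, 0.2, -1.5]
width: 0.128
```

>>> {"method": "play_rows", "body": {
  "slide": [
    [0,0,1],
    [0,0,2.5],
    [0,0,2.5],
    [0,0,2.5]
  ],
  "delta_rot": [
    [0,0,0],
    [0,0,0],
    [0,0,0],
    [0,0,0]
  ]
}}

```text
time: 30.45
tool_pos: [0.4658, -0.0437, 0.0684]
tcp_rot: [0.036, -3.135, -0.004]
wrist_force: [-0.8, 0.2, -0.5]
width: 0.132
```

```bash
python3 - <<'E'
from h import *
s=read_state();print(s['tool_pos'],s['width'],s['wrist_force'],s['q'].round(2))
c=cam('wrist'); save('w22',c['image']);np.savez('pics/w22.npz',**{k:v for k,v in c.items()})
go([.468,-.044,.0215],91.3)
E
```

```text
[ 0.46580226 -0.04369378  0.06835807] 0.13190817932369772 [-0.76678429  0.22147351 -0.45344845] [-0.15  0.06  2.19  0.    0.9  -1.74]
t 30.5 phi 91.3 slide [-0.13, -0.03, 4.8] rot [0.002, -0.004, 0.0] rows 1.2
```

View pics/w22.png

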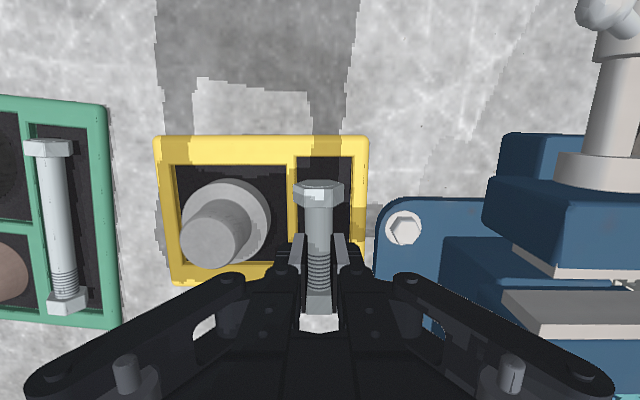

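```bash
python3 - <<'E'
from h import *
c=dict(np.load('pics/w22.npz')); c={k:(v if v.ndim else v.item()) for k,v in c.items()}
P=cloud(c)
zt=.0684-.0164+.022; e=onz(c,[(319,180)],zt)[0]; print('bolt end',e,P[186,319])
u=np.array([np.cos(np.radians(1.3)),np.sin(np.radians(1.3))])
print('bolt ctr',e[:2]+.0325*u)
a=onz(c,[(296,157),(353,157)],.01)[:,:2];print('slot far corners',a,'ctr',a.mean(0)+.0415*u)
E
```

```text
bolt end [ 0.42706574 -0.04548913  0.074     ] [ 0.43042763 -0.04539925  0.07096765]
bolt ctr [ 0.45955738 -0.0447518 ]
slot far corners [[ 0.42485679 -0.06020474]
 [ 0.42399669 -0.02336538]] ctr [ 0.46591605 -0.04084353]
```

>>> {"method": "play_rows", "body": {
  "slide": [
    [-0.5,0.1,0.5],
    [-0.5,0.1,1.5],
    [-0.5,0.1,2.8],
    [-0.5,0.1,4],
    [-0.5,0.1,4.6],
    [-0.5,0.1,4.7],
    [-0.5,0.1,4.7]
  ],
  "delta_rot": [
    [0,0,0],
    [0,0,0],
    [0,0,0],
    [0,0,0],
    [0,0,0],
    [0,0,0],
    [0,0,0]
  ]
}}

```text
time: 31.08
tool_pos: [0.4715, -0.0426, 0.022]
tcp_rot: [0.036, -3.136, -0.003]
wrist_force: [0.4, 0.2, -1.2]
width: 0.131
```

>>> {"method": "play_rows", "body": {
  "slide": [
    [0,0,0],
    [0,0,0],
    [0,0,0],
    [0,0,0],
    [0,0,-2],
    [0,0,-5],
    [0,0,-9],
    [0,0,-13],
    [0,0,-14],
    [0,0,-14]
  ],
  "delta_rot": [
    [0,0,0],
    [0,0,0],
    [0,0,0],
    [0,0,0],
    [0,0,0],
    [0,0,0],
    [0,0,0],
    [0,0,0],
    [0,0,0],
    [0,0,0]
  ],
  "hand": 0.3
}}

```text
time: 31.92
tool_pos: [0.476, -0.0434, 0.1674]
tcp_rot: [-0.036, 3.136, 0.001]
wrist_force: [0.8, 0.7, 0.2]
width: 0.299
```

```bash
python3 - <<'E'
from h import *
s=read_state();print(s['tool_pos'],s['width'],s['wrist_force'])
c=cam('wrist'); save('w23',c['image']);P=cloud(c)
k=(abs(P[...,0]-.466)<.045)&(abs(P[...,1]+.042)<.019)&(P[...,2]>.0135)&(P[...,2]<.05)
Q=P[k];r=cv2.minAreaRect((Q[:,:2]*1000).astype(np.float32));print(k.sum(),r,np.percentile(Q[:,2],[50,98]))
go([.46,-.17,.34],91.3)
E
```

```text
[ 0.47599407 -0.043427    0.16737247] 0.2990000729396331 [0.82212989 0.73792466 0.1513825 ]
1232 ((469.13818359375, -43.950706481933594), (65.59378814697266, 24.293424606323242), 2.7650351524353027) [0.02133747 0.02668978]
t 31.97 phi 91.3 slide [1.69, -12.63, -17.56] rot [0.001, 0.0, 0.0] rows 5.2
```

View pics/w23.png

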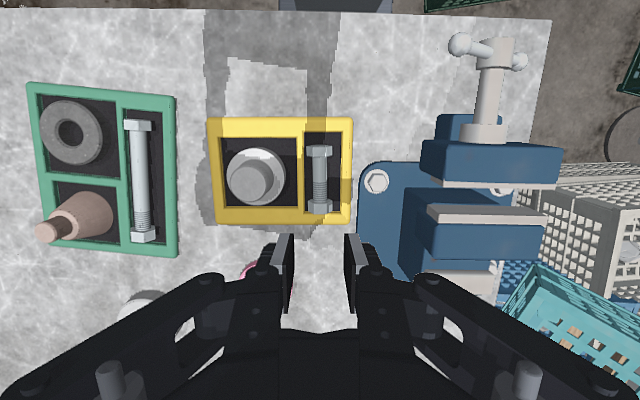

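>>> {"method": "play_rows", "body": {
  "slide": [
    [0,-3,-4],
    [0,-6,-8],
    [0,-6,-12],
    [0,-6,-12],
    [0,-6,-12]
  ],
  "delta_rot": [
    [0,0,0],
    [0,0,0],
    [0,0,0],
    [0,0,0],
    [0,0,0]
  ]
}}

```text
time: 32.38
tool_pos: [0.4773, -0.1048, 0.2877]
tcp_rot: [-0.034, 3.135, -0.001]
wrist_force: [-0.1, 0.1, -0.0]
width: 0.298
```

```bash
python3 - <<'E'
from h import *
c=cam('wrist'); save('w24',c['image'])
d=cam('top');x=cv2.resize(d['image'][130:280,205:455],None,fx=3.2,fy=3.2,interpolation=cv2.INTER_CUBIC); save('top1z',x)
P=cloud(c)
for n,(p,r,lo) in dict(ring=((.433,-.28),.035,.015),punch=((.514,-.286),.014,.05),plug=((.4675,-.105),.022,.046),lb=((.476,-.221),.06,.022),sb=((.469,-.044),.033,.022)).items():
    k=(np.hypot(P[...,0]-p[0],P[...,1]-p[1])<r)&(P[...,2]>lo)&(P[...,2]<.08);print(n,k.sum(),np.percentile(P[k][:,2],[5,50,95]).round(4) if k.sum() else '',P[k].mean(0).round(3))
E
```

```text
ring 1382 [0.0177 0.0198 0.0212] [ 0.429 -0.279  0.02 ]
punch 246 [0.0518 0.06   0.0616] [ 0.512 -0.284  0.059]
plug 555 [0.0499 0.0521 0.0533] [ 0.467 -0.106  0.052]
lb 388 [0.0221 0.0249 0.0328] [ 0.483 -0.233  0.025]
sb 231 [0.0221 0.025  0.0269] [ 0.47  -0.045  0.025]
```

View pics/w24.png

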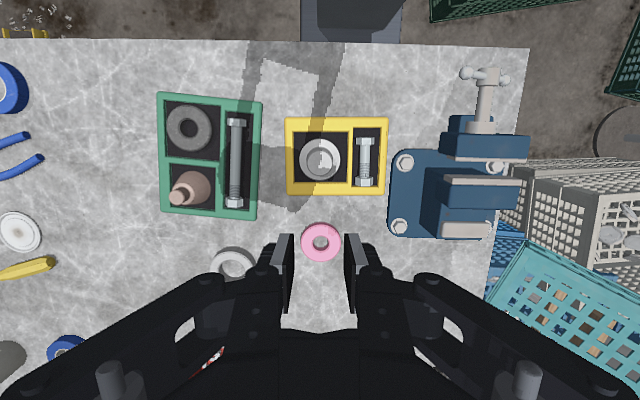

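View pics/top1z.png

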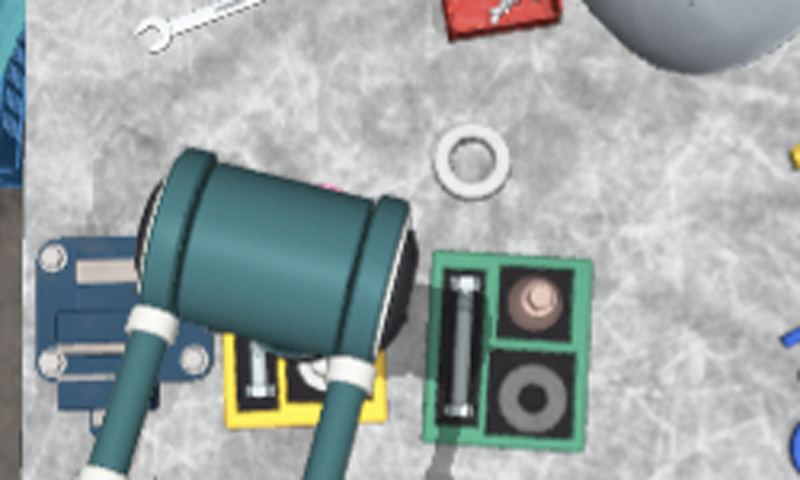

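All five parts lie in their own pockets: ring (190,128), punch (188,190), long bolt (236,162), plug (320,158) and short bolt (365,162). The light grey and pink rings look unmoved, so I'm handing in.

```bash
python3 - <<'E'
from h import *
print(finish_job(), read_state()['time'])
E
```

```text
the job is handed in; nothing more can be done
the job is handed in; nothing more can be done
```

Both kits are made up and the job is handed in at about 32.5 s of the 115 s allowed. I placed the parts in the order you listed: dark ring, cone punch and long bolt in the green tray, then stepped plug and short bolt in the yellow tray.

**Dark ring grip:** the first grip was too low and I let it go. The second was too high: the jaws closed empty above the ring. The third held, and the ring went in with a small drop of 2–3 mm.

**Last checks:** the wrist camera's depth readings put every part down on its pocket floor (4 mm):

| Part | Measured top height | Expected |
|---|---|---|
| Dark ring | 20 mm | 20 mm |
| Cone punch | 60 mm | 60 mm |
| Stepped plug | 52 mm | 52 mm |
| Long bolt head and nut | 26.4 mm | 26 mm |
| Short bolt head and nut | 26.7 mm | 26 mm |

- **Bolts:** the heights in the table were taken just after each bolt was released. In the final picture, a looser measurement gave a median of 25 mm for each. The top values for the long bolt were disturbed by a neighbouring part.
- **Position in the pockets:** the ring and both bolts sit 3–5 mm off the pocket centres, inside the clearance. The punch and plug are within about 2 mm.
- **Other parts:** the light grey ring looks unmoved in the top view. The pink ring was partly hidden by the arm there, but it lay clear on the bench in the final wrist view and was never touched.
- **Forces:** the wrist readings I saw were all below 8 N.

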